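# Change over the fastener tins

## Robot

A 7-joint arm with a two-finger parallel gripper is mounted at the origin on the work surface. World frame = base frame: x ahead of the robot, y to its left, z up, the work surface at z = 0. Lengths are in mm, angles in rad, forces in N, time in s.
With the tool pointing down it reaches from about 350 to 900 mm from the base axis. Payload 19.9 kg.
Tool frame: the origin (TCP) lies at the very end of the fingers, on their centre line; the grasp point (between the pads) lies 19 mm behind it; z points along the fingers, y is the direction in which the jaws open and shut (so a half turn about z gives the same grasp; the last joint's range is limited). The gripper opens to 94 mm and grips with 3 to 60 N. Pads are 16 mm wide; open, the fingers measure 119 mm over their backs; the gripper's body (75 mm by 177 mm) begins 78 mm behind the grasp point.
Start: joints at [-1.276, 0.417, -0.01, 1.614, 0.005, 1.111, -0.053], TCP at [205.942, 590.073, 205.425] pointing down, gripper open.
Joint ranges: [-2.81, 2.81], [-0.39, 2.02], [-1.27, 1.25], [0.06, 2.57], [-1.19, 4.33], [0.19, 2], [-2.82, 2.82]. Speed limits (rad/s): [1.89, 1.89, 2.39, 2.39, 3.01, 3.01, 3.01].

## Interface

Orientations are given as a rotation vector (axis times angle).
In Python, from plant import status, eyes, job_done gives the robot as it stands.
- The arm moves only by the tool arm_command, never from a script. Its argument "motion" is a list of rows, each a list of 7 numbers: the shift along the world's x, y, z in m, then the turn, a rotation vector about the world's x, y, z in degrees, then the opening, from 0 (shut) to 1 (fully open). In form: [[x, y, z, wx, wy, wz, claw], ...]. A call has 1 to 12 rows; each row is the pose to reach, as a shift and turn from the pose commanded when the call began; what a row does not reach only later rows make up. A row lasts 1/10 s, in which the tool goes at most 50 mm and 8.59 degrees, less where a joint would pass 70% of its speed; a pose out of reach is approached as far as the arm can. A call with a gripper value outside its range is refused whole. The fingers move at their own pace and stop on an object; the grip force is fixed at half the most. Time passes only in rows, so rows that repeat a pose let the fingers close. It gives the time, the measured TCP pose, the force and the opening at its end, in the units of the state.
- status.observe(): the state, without advancing time (a new reading comes with each control period).
- eyes.read_camera(name): name is "scene" or "top" or "wrist"; returns (picture, depth): 384x512x3 uint8, red, green, blue; 384x512 float32, mm along the optical axis (not along the pixel's ray), 0 where there is no reading.
- eyes.get_calibration(name): a dict with "vertical_fov" (degrees; the focal length in pixels is half the picture's height over the tangent of half this angle, whatever the lens; pixels are square), "cx", "cy" (the principal point, pixels), "xyz" and "rotation" of the camera in the world; the wrist camera has in their place "tool_from_camera" (4x4, takes a point from camera to tool coordinates, whose origin is the TCP and whose axes are the flange's). Camera axes: x right, y up, looking along -z (the intrinsics and any distortion apply to the point x, -y, -z); pixel columns grow to the right and rows downward; lengths in mm; the calibration is good to about 2 mm. A picture is of the moment at which its call begins: read the wrist's pose just before it. get_calibration takes no time and is no camera call.
- job_done(): hands the job in, once; it reports no verdict.
The state is a dict: "time": time; "joints": joint angles; "dq": joint speeds; "effort": joint torques, N m; "position": TCP position; "tool_rot": TCP orientation; "ft_force": force on the tool from outside, world axes, zero at the start; "wrist_torque": the same for the moment, N m; "width": finger opening in mm.
Only numpy, scipy, OpenCV 4.12 (cv2) and the standard library are available. Lean on these libraries where they do the work, as an engineer would, in place of code of your own. Each camera call takes 0.05 s, during which the arm holds its last target.

## Task

On the workshop bench the small fastener tin is done with and the big one is needed next. Push the small tin's open lid forward over its balance point so that it ends shut, and flip the big tin's lid up and back past its balance point so that it stays fully open by itself. Only push the lids with your fingertips: do not lift, tip or shift the tins, and leave the other parts on the bench where they are.

Things in the scene. Friction and masses are not known exactly. Their poses are not given: they have to be found in the camera images.
- big_tin: the larger of two same-looking grey sheet-metal fastener tins, standing loose on the bench (about 0.75 to 1 kg in all): body 110 mm (x) x 165 mm (y) x 60 mm high, 3 mm walls. Origin: centre of the underside; z up; its own +x points from the front to the hinge side, away from the robot (yaw within about 0.4 rad)
- small_tin: the smaller grey tin, same make, standing loose (about 0.55 to 0.8 kg in all): body 80 mm (x) x 105 mm (y) x 45 mm high. Origin and axes as for the big tin
- big_lid_hinge (a point): middle of the big lid's hinge line, which runs along the tin's y at its rear top edge, 55 mm behind the tin's origin and 60 mm up. Turns with the lid
- small_lid_hinge (a point): middle of the small lid's hinge line, 40 mm behind the small tin's origin and 45 mm up. Turns with the lid
- big_lid_edge (a point): middle of the lower front edge of the big lid, 125 mm from its hinge line. The lid is an upturned tray, 125 x 165 mm, 25 mm deep, hollow below, 3 mm sheet; when shut its front overhangs the tin's front wall by 15 mm, so that a fingertip can go under this edge
- small_lid_edge (a point): middle of the edge of the small lid that is lower front when shut, 95 mm from its hinge line. The lid is a hollow tray 95 x 105 mm, 22 mm deep, with the same 15 mm overhang in front
- big_lid (a joint): angle of the big lid, rad: 0 shut, 1.9 fully open (stop, leaning back past upright, top face to the rear). It turns freely and weighs about 0.15 kg; its balance point is about 1.28: below that it falls shut, above it falls open to the stop and stays. It starts shut
- small_lid (a joint): angle of the small lid, same sense; about 0.09 kg, balance point about 1.25 rad. It starts open at 1.9, its top face to the rear; its upper rear corner is then about 52 mm behind the hinge line and 83 mm above it
- flywheel: loose steel ignition flywheel drum, 110 mm across, 51 mm high, brass-coloured top; not part of the job. Origin: centre of its underside
- sleeve: loose plain steel sleeve standing on end, 32 mm across, 38 mm high; not part of the job. Origin: centre of its underside
- stator: loose stator base plate lying flat: round alloy disc 100 mm across with a hub and three black coils, 19 mm high; not part of the job. Origin: centre of its underside
- regulator: loose black finned block, 60 x 75 x 28 mm; not part of the job. Origin: centre of its underside
- jar: loose glass jar with white lid, 60 mm across, 75 mm high; not part of the job. Origin: centre of its underside
- coil: loose black ignition coil, about 80 x 60 x 40 mm; not part of the job. Origin: centre of its underside
- spanner: loose steel spanner lying flat, 150 mm long; not part of the job. Origin on its underside, handle towards its -x
There are look-alikes about, which are no part of the job. Leave any pink or red look-alike of the big_tin alone.

How it is judged:
By the outcome, as a careful person would: the job done as asked, in the order asked, and still so for the second after the job is handed in, with the robot touching nothing.
It also fails if it takes over 54 s, if anything falls off the work surface, if the arm or the gripper's body presses on something with over 40 N, if the wrist force passes 120 N, or if a joint passes its speed limit or range.

## Working session

There is one attempt and no reset: what is moved stays moved. The work goes in short steps, Python scripts to look and compute and a tool call to move; the robot and the scene stay as the last step left them, time stands still between calls to the robot, and variables do not carry over. Pictures are saved under pics/ and viewed, and the job is handed in when it is done.

Besides the shell and the picture viewer there is one more tool, called after "Call:" as name([rows], argument=value, ...), one row to a line, values as JSON. arm_command: Moves the arm, as the interface text tells. Its arguments: {"type":"object","properties":{"motion":{"type":"array","items":{"type":"array","items":{"type":"number"}}}},"required":["motion"]}

```bash
mkdir -p pics; ls
cat > h.py <<'E'
import numpy as np,cv2,pickle
from plant import status,eyes,job_done
def cap(n,tag):
    s=status.observe(); p,d=eyes.read_camera(n); c=eyes.get_calibration(n)
    cv2.imwrite(f'pics/{tag}.png',p[:,:,::-1]); pickle.dump((s,p,d,c),open(f'{tag}.pkl','wb')); return s,p,d,c
E
python3 - <<'E'
from h import *
for n in('scene','top'):
    s,p,d,c=cap(n,n+'0'); print(n,c, (d>0).mean())
print(status.observe())
E
```

```text
pics
scene {'vertical_fov': 43.656161281469394, 'cx': 255.37572795269799, 'cy': 187.7425434688307, 'xyz': array([1363.65055995,  838.46319612,  787.00120866]), 'rotation': array([0.46987401, 1.18486587, 2.12782338])} 0.9959462483723959
top {'vertical_fov': 55.94633794546453, 'cx': 252.634467818423, 'cy': 192.00592750856674, 'xyz': array([ 430.82830127,  -11.51243034, 1161.2482903 ]), 'rotation': array([ 0.12844511, -0.0894289 , -1.56214342])} 0.9963582356770834
{'time': 0.1, 'joints': array([-1.27650471,  0.41792367, -0.01027457,  1.61404157,  0.00469028,
        1.11067928, -0.05299802]), 'dq': array([-0.00190876, -0.00114763,  0.00061184, -0.00301161, -0.0010102 ,
       -0.00159714, -0.00154004]), 'effort': array([ 3.50962116e-03, -8.52576184e+01,  6.41686488e-01, -4.26692748e+01,
       -4.87363280e-02,  1.65000488e-02, -7.15750190e-06]), 'position': array([205.87213893, 589.80532821, 204.91254116]), 'tool_rot': array([-5.25002878e-01, -3.09732507e+00,  1.60949876e-03]), 'ft_force': array([ 0.32086356, -0.49326709, -0.22212696]), 'wrist_torque': array([-0.04464421,  0.04015391,  0.04832122]), 'width': 94.17170470785067}
```

View pics/scene0.png

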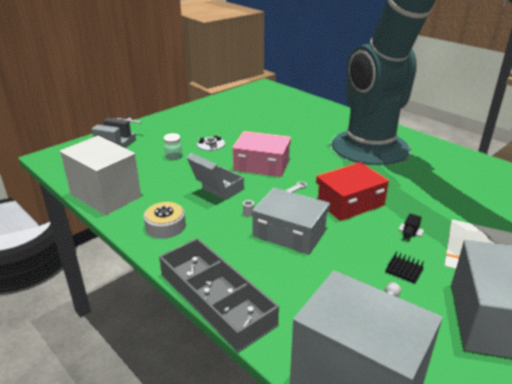

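View pics/top0.png

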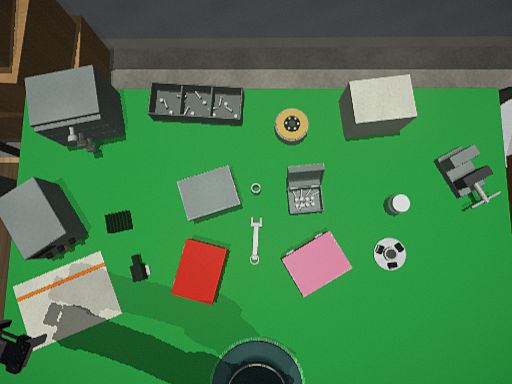

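The top view shows:
- grey shut tin at (209,192), which is the big tin
- grey open tin at (306,190), which is the small tin
- look-alikes: red at (200,271), pink at (316,264), plus large grey machines at the left edge
- neighbours: sleeve (256,188), spanner (256,240), flywheel (291,125) and tray (196,103)

Next I'll measure both tins.

```bash
cat >> h.py <<'E'
from scipy.spatial.transform import Rotation as R
def cloud(d,c,T=None):
    h,w=d.shape; f=h/2/np.tan(np.radians(c['vertical_fov'])/2)
    v,u=np.mgrid[:h,:w]; P=np.stack([(u-c['cx'])/f*d,-(v-c['cy'])/f*d,-d],-1)
    if T is None: return P@R.from_rotvec(c['rotation']).as_matrix().T+c['xyz']
    return P@T[:3,:3].T+T[:3,3]
def load(t): return pickle.load(open(t+'.pkl','rb'))
E
python3 - <<'E'
from h import *
for t in('top0','scene0'):
    s,p,d,c=load(t); W=cloud(d,c)
    hsv=cv2.cvtColor(p,cv2.COLOR_RGB2HSV)
    g=(hsv[...,0]>40)&(hsv[...,0]<80)&(hsv[...,1]>120)
    print(t,'table z',np.median(W[...,2][g]))
    boxes={'top0':{'big':(170,160,246,224),'small':(282,160,330,218),'sleeve':(248,180,264,197),'spanner':(245,212,268,270),'fly':(270,103,314,147),'pink':(278,228,356,300),'red':(168,234,232,306)},'scene0':{'big':(248,186,332,252),'small':(184,150,246,204)}}[t]
    for n,(a,b,e,f) in boxes.items():
        m=np.zeros_like(g);m[b:f,a:e]=1
        m&=(~g)&(W[...,2]>(3 if n=='spanner' else 8))
        Q=W[m]; print(n,len(Q),Q.min(0).round(),Q.max(0).round(),np.percentile(Q[:,2],[5,25,50,75,95]).round())
        if n in('big','pink','red'):
            T=Q[abs(Q[:,2]-np.percentile(Q[:,2],75))<5]
            r=cv2.minAreaRect(T[:,:2].astype(np.float32)); print('  top rect',r, np.median(T[:,2]))
        if n=='small' :
            r=cv2.minAreaRect(Q[(Q[:,2]<55)][:,:2].astype(np.float32));print('  body',r)
            for z in range(0,140,10):
                S=Q[(Q[:,2]>=z)&(Q[:,2]<z+10)]
                if len(S)>2: print('   ',z,len(S),S.min(0).round(),S.max(0).round())
    for n,(a,b,e,f) in boxes.items():
        if n in('big','small'): cv2.imwrite(f'pics/{t}_{n}.png',cv2.resize(p[b-10:f+10,a-10:e+10,::-1],None,fx=6,fy=6,interpolation=2))
E
```

```text
top0 table z -0.3909723806832517
big 2289 [431. -12.  10.] [ 663.  246. 1161.] [81. 84. 85. 87. 89.]
  top rect ((578.7709350585938, 151.19488525390625), (125.69979095458984, 164.92852783203125), 18.025875091552734) 85.33800895336151
small 1232 [ 431. -201.    8.] [ 659.  -12. 1161.] [ 11.  39.  48.  90. 134.]
  body ((577.7119750976562, -144.67514038085938), (106.47592163085938, 105.15900421142578), 5.193394184112549)
    0 37 [ 534. -197.    8.] [ 606. -109.   10.]
    10 200 [ 524. -199.   10.] [605. -92.  20.]
    20 35 [ 520. -198.   20.] [606. -91.  30.]
    30 49 [ 523. -199.   31.] [627. -91.  40.]
    40 347 [ 522. -201.   40.] [631. -90.  50.]
    50 63 [ 599. -192.   50.] [636. -89.  60.]
    60 54 [ 606. -193.   61.] [637. -89.  70.]
    70 71 [ 608. -191.   70.] [641. -88.  80.]
    80 65 [ 612. -193.   80.] [644. -87.  90.]
    90 32 [ 617. -192.   90.] [645. -87.  99.]
    100 4 [ 629. -192.  102.] [ 638. -189.  109.]
    110 5 [ 620. -191.  110.] [641. -88. 116.]
    120 98 [ 626. -190.  122.] [659. -87. 130.]
    130 165 [ 628. -191.  130.] [658. -87. 138.]
sleeve 61
[... 989 characters left out ...]
96630859375), 6.319215774536133)
    0 39 [ 448. -209.    8.] [613. -91.  10.]
    10 200 [ 447. -215.   10.] [614. -90.  20.]
    20 139 [ 445. -211.   20.] [615. -91.  30.]
    30 164 [ 449. -215.   30.] [621.  -0.  40.]
    40 192 [ 446. -213.   40.] [636. -87.  50.]
    50 100 [ 447. -211.   50.] [641. -88.  60.]
    60 111 [ 447. -213.   60.] [643. -86.  70.]
    70 94 [ 445. -213.   70.] [648. -88.  80.]
    80 71 [ 448. -200.   80.] [650. -86.  90.]
    90 74 [ 621. -197.   90.] [655. -88. 100.]
    100 68 [ 621. -196.  100.] [657. -88. 110.]
    110 70 [ 628. -191.  110.] [660. -87. 120.]
    120 95 [ 629. -194.  120.] [664. -86. 130.]
    130 164 [ 633. -193.  130.] [664. -87. 138.]
```

Run:
```python
from h import *
print(eyes.get_calibration('wrist'))
s,p,d,c=load('top0'); W=cloud(d,c)
m=np.zeros(d.shape,bool);m[160:218,282:330]=1
Q=W[m]
def fit(S,n):
    r=cv2.minAreaRect(S[:,:2].astype(np.float32));print(n,len(S),r,cv2.boxPoints(r).round().tolist())
fit(Q[(Q[:,2]>38)&(Q[:,2]<50)&(Q[:,0]>450)],'rim')
fit(Q[(Q[:,2]>120)&(Q[:,2]<150)],'lidtop')
a=(W[...,2]>150)&(W[...,0]>100)&(W[...,0]<1000)&(W[...,2]<900)
l,n,st,ce=0,0,0,0
n,l,st,ce=cv2.connectedComponentsWithStats(a.astype(np.uint8))
for i in range(1,n):
    if st[i,4]>30: q=W[l==i];print(q.min(0).round(),q.max(0).round())
# jar, sleeve, fly
a=np.hstack([cv2.resize(cv2.imread('pics/top0_big.png'),(380,330)),cv2.resize(cv2.imread('pics/top0_small.png'),(330,330))]);cv2.imwrite('pics/crop1.png',a)
```

```text
{'vertical_fov': 61.94676596798399, 'cx': 254.86221385578227, 'cy': 196.84202781176344, 'tool_from_camera': array([[-2.90115763e-04,  9.59427298e-01,  2.81955982e-01,
         8.16827033e+01],
       [ 9.99999621e-01,  5.09753215e-04, -7.05626088e-04,
         2.99967909e-01],
       [-8.20724900e-04,  2.81955671e-01, -9.59427082e-01,
        -1.79294667e+02],
       [ 0.00000000e+00,  0.00000000e+00,  0.00000000e+00,
         1.00000000e+00]])}
rim 370 ((576.6508178710938, -144.7880859375), (103.95983123779297, 105.06721496582031), 5.336292743682861) [[520.0, -97.0], [530.0, -202.0], [633.0, -192.0], [624.0, -88.0]]
lidtop 264 ((643.1029663085938, -139.19288635253906), (27.202991485595703, 105.61898040771484), 3.699204444885254) [[626.0, -87.0], [633.0, -193.0], [660.0, -191.0], [653.0, -86.0]]
[714. 450. 150.] [937. 676. 196.]
[ 898. -400.  150.] [ 914. -352.  153.]
[ 798. -333.  150.] [ 877. -281.  154.]
[ 812. -410.  150.] [ 843. -361.  153.]
[ 792. -358.  150.] [ 827. -341.  153.]
[ 789. -449.  150.] [ 825. -414.  153.]
[143. 497. 205.] [231. 645. 363.]
```

View pics/crop1.png

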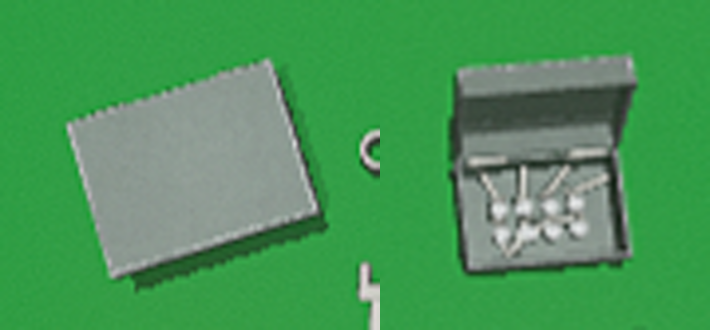

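The crop confirms it: the left tin is the plain grey shut one (big tin) and the right one is the small grey tin, open with its lid at the rear. Now I'll travel to a point behind the small lid with the fingers closing, turning the tool so the jaws lie along y and the wrist camera faces forward.

Call:
arm_command([
  [0.026,-0.038,0,0,0,-8.5,0],
  [0.052,-0.077,0,0,0,-17,0],
  [0.078,-0.115,0,0,0,-25.5,0],
  [0.104,-0.154,0,0,0,-34,0],
  [0.13,-0.192,0,0,0,-42.5,0],
  [0.156,-0.23,0,0,0,-51,0],
  [0.182,-0.269,0,0,0,-59.5,0],
  [0.208,-0.307,0,0,0,-68,0],
  [0.234,-0.346,0,0,0,-76.5,0],
  [0.26,-0.384,0,0,0,-85,0],
  [0.286,-0.422,0,0,0,-93.5,0],
  [0.312,-0.461,0,0,0,-102,0],
])

```text
time: 1.3
position: [518.6, 127.5, 205.5]
tool_rot: [-2.742, -1.533, -0.0]
ft_force: [0.7, 0.7, -0.2]
width: 1.6
```

Call:
arm_command([
  [0.026,-0.038,0,0,0,-8,0],
  [0.052,-0.077,0,0,0,-16,0],
  [0.078,-0.115,0,0,0,-24,0],
  [0.104,-0.154,0,0,0,-32,0],
  [0.13,-0.192,0,0,0,-40,0],
  [0.156,-0.23,0,0,0,-48,0],
  [0.182,-0.27,0,0,0,-53,0],
  [0.182,-0.27,-0.03,0,0,-53,0],
  [0.182,-0.27,-0.03,0,0,-53,0],
])

```text
time: 2.2
position: [698.2, -141.5, 171.3]
tool_rot: [-3.137, -0.155, 0.009]
ft_force: [-0.2, 0.6, -1.0]
width: 0.6
```

Run:
```python
from h import *
s,p,d,c=cap('scene','sc1')
print(s['position'],s['tool_rot'],s['joints'])
s,p,d,c=cap('wrist','wr1')
```

```text
[ 698.24441216 -141.54361898  171.27442704] [-3.13697869 -0.15527025  0.0092132 ] [-0.28571714  0.71204207  0.72229049  1.41126199 -0.4796537   1.20393815
 -0.98212584]
```

View pics/sc1.png

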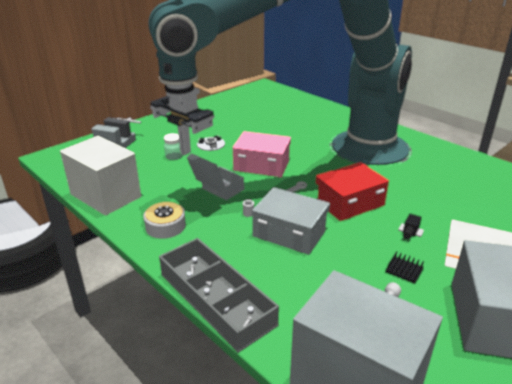

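View pics/wr1.png

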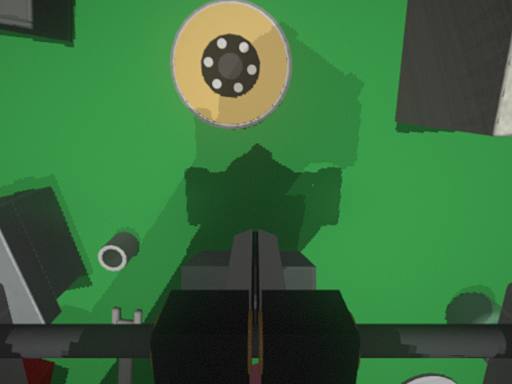

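The scene view shows the closed fingertip at (185,140), just behind the small lid at (212,172). The wrist view shows nothing under the tip. Next: descend and push slowly.

Call:
arm_command([
  [0,0,-0.03,0,0,0,0],
  [0,0,-0.06,0,0,0,0],
  [-0.01,-0.001,-0.062,0,0,0,0],
  [-0.022,-0.002,-0.062,0,0,0,0],
  [-0.034,-0.003,-0.062,0,0,0,0],
  [-0.042,-0.004,-0.062,0,0,0,0],
  [-0.05,-0.0045,-0.062,0,0,0,0],
  [-0.056,-0.005,-0.062,0,0,0,0],
  [-0.062,-0.0055,-0.062,0,0,0,0],
  [-0.068,-0.006,-0.062,0,0,0,0],
  [-0.074,-0.0065,-0.062,0,0,0,0],
  [-0.078,-0.007,-0.062,0,0,0,0],
])

```text
time: 3.5
position: [621.4, -148.0, 113.4]
tool_rot: [-3.138, -0.158, 0.0]
ft_force: [-0.1, -0.0, 0.1]
width: 0.5
```

Run:
```python
from h import *
s,p,d,c=cap('scene','sc2')
print(s['position'],s['ft_force'])
cv2.imwrite('pics/sc2c.png',cv2.resize(p[90:260,130:340,::-1],None,fx=3.5,fy=3.5))
```

```text
[ 621.35725209 -148.04394478  113.37772725] [-0.05144349 -0.0383746   0.07530913]
```

View pics/sc2c.png

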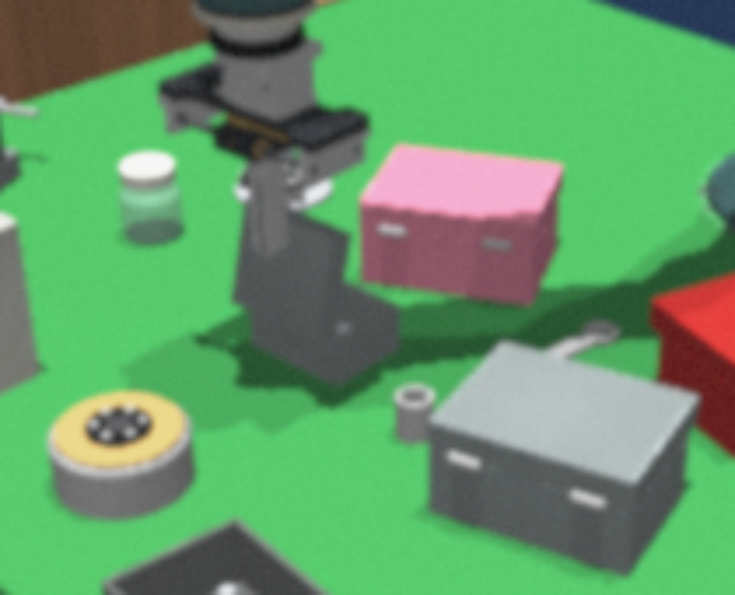

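The lid is now about upright, with the tip behind it at crop (270,230). I'll keep pushing slowly past the balance point.

Call:
arm_command([
  [-0.005,-0.0005,0,0,0,0,0],
  [-0.01,-0.001,0,0,0,0,0],
  [-0.015,-0.0015,0,0,0,0,0],
  [-0.02,-0.002,0,0,0,0,0],
  [-0.025,-0.0025,0,0,0,0,0],
  [-0.03,-0.003,0,0,0,0,0],
  [-0.03,-0.003,0,0,0,0,0],
  [-0.03,-0.003,0,0,0,0,0],
])

```text
time: 4.35
position: [592.0, -150.8, 113.5]
tool_rot: [-3.137, -0.158, -0.0]
ft_force: [0.0, 0.2, -0.4]
width: 0.2
```

Run:
```python
from h import *
s,p,d,c=cap('scene','sc3')
print(s['position'],s['ft_force'])
cv2.imwrite('pics/sc3c.png',cv2.resize(p[90:260,130:340,::-1],None,fx=3.5,fy=3.5))
```

```text
[ 592.04513774 -150.84703411  113.53536466] [ 0.02734359  0.16398569 -0.43916764]
```

View pics/sc3c.png

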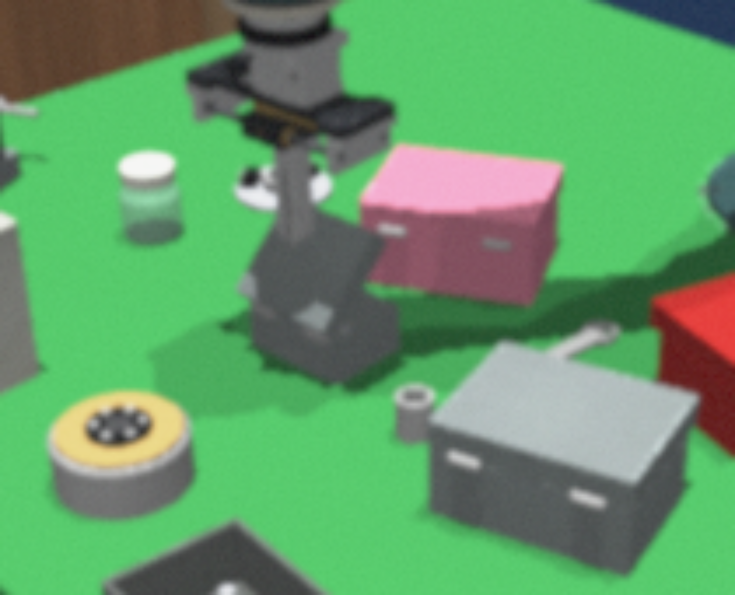

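The lid leans forward over the tin, near the balance point. I'll push further.

Call:
arm_command([
  [-0.006,-0.0005,0,0,0,0,0],
  [-0.012,-0.001,0,0,0,0,0],
  [-0.018,-0.0015,0,0,0,0,0],
  [-0.024,-0.002,0,0,0,0,0],
  [-0.03,-0.0025,0,0,0,0,0],
  [-0.03,-0.003,0,0,0,0,0],
  [-0.03,-0.003,0,0,0,0,0],
  [-0.03,-0.003,0.03,0,0,0,0],
  [-0.03,-0.003,0.07,0,0,0,0],
])

```text
time: 5.3
position: [561.2, -153.6, 183.0]
tool_rot: [-3.138, -0.158, 0.005]
ft_force: [0.8, 0.4, 1.2]
width: 0.3
```

Run:
```python
from h import *
s,p,d,c=cap('scene','sc4')
print(s['position'],s['ft_force'])
cv2.imwrite('pics/sc4c.png',cv2.resize(p[90:260,130:340,::-1],None,fx=3.5,fy=3.5))
```

```text
[ 561.23468965 -153.64416016  183.02283778] [0.84808514 0.40328883 1.20671987]
```

View pics/sc4c.png

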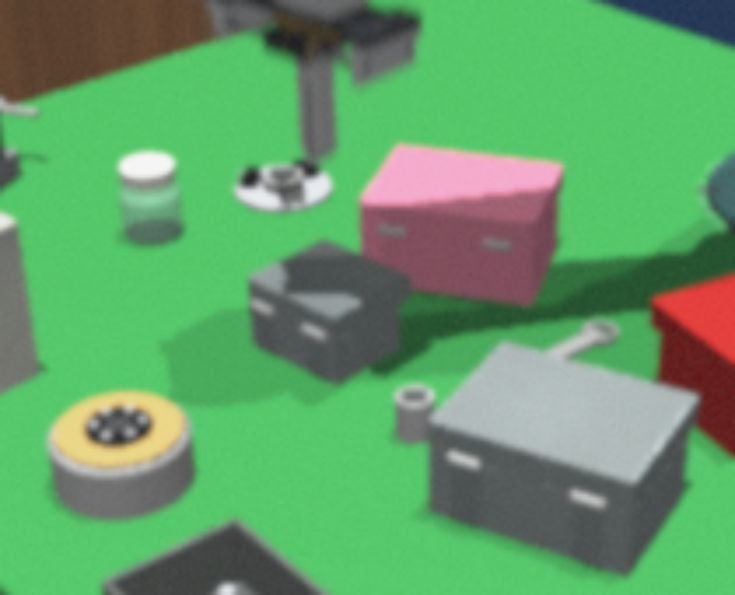

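The small tin is shut at crop (325,300). Now the big one: I'll work out the tilted approach under the front overhang, staying clear of the red tin.

Run:
```python
from h import *
s=status.observe(); print(s['position'],s['joints'])
R0=R.from_rotvec(s['tool_rot']); x=R0.as_matrix()[:,0]; az=np.degrees(np.arctan2(x[1],x[0])); print('az',az)
A=14.
h=np.array([np.cos(np.radians(A)),np.sin(np.radians(A)),0]);z=np.array([0,0,1.])
for ph in (40,):
    t=np.sin(np.radians(ph))*h-np.cos(np.radians(ph))*z
    n=np.cos(np.radians(ph))*h+np.sin(np.radians(ph))*z
    Rt=R.from_matrix(np.stack([n,np.cross(t,n),t],1))
    print('rot deg',np.degrees((Rt*R0.inv()).as_rotvec()))
    E=np.array([535,84.3,60]); F=E+13*t-8*n-np.array([0,0,5]); print('F',F,'pre120',F-120*t,'t',t)
    print('shift to pre',F-120*t-s['position'])
```

```text
[ 563.88399637 -155.18453147  190.05640098] [-0.39673109  0.46100307  0.81010937  1.75807841 -0.37504183  1.07875781
 -0.93062932]
az 5.715793847657754
rot deg [  6.89642527 -39.15050596   7.98317426]
F [537.16170572  84.83897377  39.89912136] pre120 [462.31841725  66.17844613 131.82445454] t [ 0.62369407  0.1555044  -0.76604444]
shift to pre [-101.56557911  221.3629776   -58.23194644]
```

Call:
arm_command([
  [-0.02,0.04,0,1,-6,1,0],
  [-0.04,0.08,0,2,-12,2,0],
  [-0.06,0.12,0,3,-18,4,0],
  [-0.08,0.16,0,4,-24,5,0],
  [-0.1,0.2,0,5.5,-31,6,0],
  [-0.1,0.221,-0.02,6.9,-39.2,8,0],
  [-0.1,0.221,-0.04,6.9,-39.2,8,0],
  [-0.1,0.221,-0.05,6.9,-39.2,8,0],
  [-0.1,0.221,-0.05,6.9,-39.2,8,0],
])

```text
time: 6.25
position: [469.6, 17.6, 170.8]
tool_rot: [-2.982, -0.304, -0.933]
ft_force: [0.3, -1.4, 1.1]
width: 0.7
```

Run:
```python
from h import *
s,p,d,c=cap('scene','sc5')
M=R.from_rotvec(s['tool_rot']).as_matrix(); print(s['position'],s['joints'],s['ft_force'],'t',M[:,2],'x',M[:,0])
cv2.imwrite('pics/sc5c.png',cv2.resize(p[60:260,180:430,::-1],None,fx=3,fy=3))
s,p,d,c=cap('wrist','wr5')
s,p,d,c=cap('top','top5');W=cloud(d,c)
hsv=cv2.cvtColor(p,cv2.COLOR_RGB2HSV);g=(hsv[...,0]>40)&(hsv[...,0]<80)&(hsv[...,1]>120)
m=np.zeros(g.shape,bool);m[160:218,282:330]=1;m&=~g
Q=W[m];Q=Q[(Q[:,2]>62)&(Q[:,2]<75)];print(len(Q),cv2.minAreaRect(Q[:,:2].astype(np.float32)),np.median(Q[:,2]))
```

```text
[469.575689    17.56015146 170.79644429] [-1.1678053  -0.23714431  0.98926645  2.4961798   0.92865906  0.26480613
 -2.34163164] [ 0.25146538 -1.36635247  1.11738135] t [ 0.564225    0.05967193 -0.82346185] x [0.80468361 0.18344654 0.5646518 ]
1069 ((557.4539794921875, -147.20724487304688), (95.23461151123047, 105.95571899414062), 5.518843650817871) 66.85277996170748
```

View pics/sc5c.png

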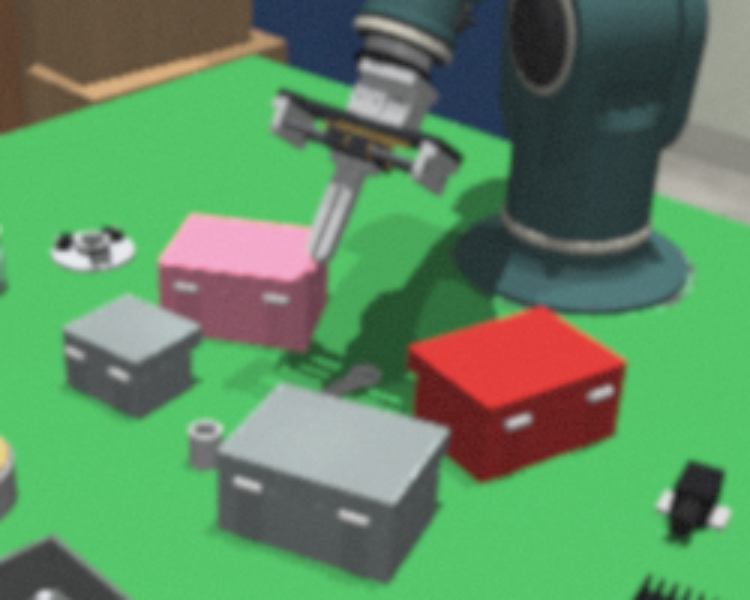

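View pics/wr5.png

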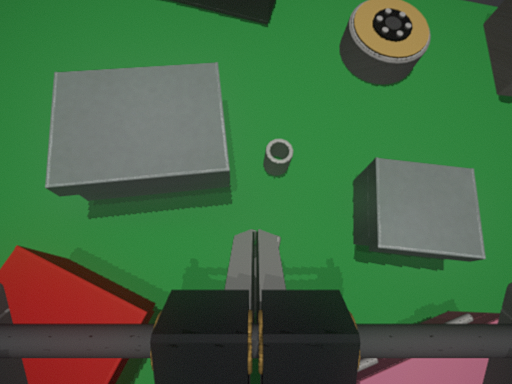

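View pics/top5.png

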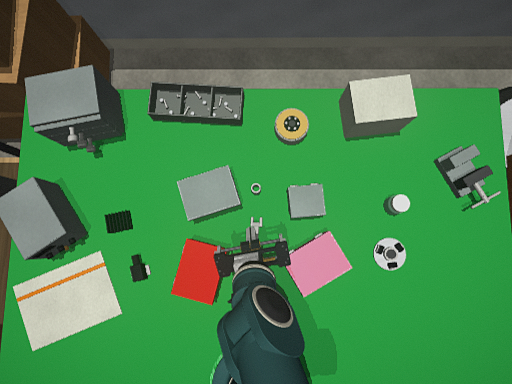

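The small tin is shut: its lid rectangle is 95x106 mm at z≈67. The big tin is untouched and the tip is over free bench. The arm is tightly folded and lagging, so I'll check where the command stands.

Call:
arm_command([
  [0,0,0,0,0,0,0],
  [0,0,0,0,0,0,0],
])

```text
time: 6.6
position: [469.6, 16.9, 171.1]
tool_rot: [-2.984, -0.301, -0.93]
ft_force: [0.2, -0.4, 0.0]
width: 0.6
```

Run:
```python
from h import *
s=status.observe()
M=R.from_rotvec(s['tool_rot']).as_matrix(); print(s['position'],s['joints'],'t',M[:,2],'x',M[:,0])
```

```text
[469.63468861  16.88490406 171.14114832] [-1.16128804 -0.23550389  0.98417443  2.49445231  0.91479696  0.26616291
 -2.32973384] t [ 0.56295005  0.05824867 -0.82443577] x [0.80608363 0.18160219 0.56324935]
```

Call:
arm_command([
  [0.015,0.01,0,0,0,0,0],
  [0.03,0.03,0,0,0,0,0],
  [0.035,0.045,-0.005,0,0,0,0],
  [0.035,0.058,-0.01,0,0,0,0],
  [0.035,0.058,-0.02,0,0,0,0],
  [0.035,0.058,-0.02,0,0,0,0],
])

```text
time: 7.2
position: [497.0, 75.2, 160.3]
tool_rot: [2.984, 0.302, 0.928]
ft_force: [0.1, -0.1, -0.5]
width: 0.2
```

```bash
cat >> h.py <<'E'
def st():
    s=status.observe();M=R.from_rotvec(s['tool_rot']).as_matrix(); np.set_printoptions(precision=3,suppress=True)
    t=M[:,2]; print(s['time'],s['position'].round(1),'q',s['joints'],'F',s['ft_force'],'\n t',t,'tilt',np.degrees(np.arccos(-t[2])),'az',np.degrees(np.arctan2(t[1],t[0])),'y',M[:,1])
    return s,M
E
python3 -c "
from h import *
st()"
```

```text
7.2 [497.   75.2 160.3] q [-1.525 -0.059  1.251  2.443  0.886  0.189 -2.458] F [ 0.133 -0.132 -0.532] 
 t [ 0.562  0.055 -0.825] tilt 34.372811163485025 az 5.581395954876069 y [ 0.182 -0.981  0.059]
```

Joints 3 and 6 are at their limits because the redundancy drifted. I'll fit a simple arm model to the recorded states so I can choose a path that unfolds it.

```bash
cat > fit.py <<'E'
from h import *
import glob,itertools
from scipy.optimize import least_squares
S=[load(f[:-4])[0] for f in glob.glob('*.pkl')]+[status.observe()]
Q=np.array([s['joints'] for s in S]);P=np.array([s['position'] for s in S]);RR=R.from_rotvec([s['tool_rot'] for s in S])
axes=['z','y','z','y','z','y','z']
def fk(par,q,sg):
    # par: by, d1,a1,L1,a3,L2,a5,L3,a6, tool yaw
    by,d1,a1,L1,a3,L2,a5,L3,ty,bx,b0,l3x=par
    n=len(q)
    T=R.from_rotvec([[0,0,by]]*n); p=np.zeros((n,3))+np.array([bx,b0,0])
    off=[[0,0,d1],[a1,0,0],[0,0,L1],[a3,0,0],[-a3,0,L2],[a5,0,0],[l3x,0,L3]]
    for i,a in enumerate(axes):
        p=p+T.apply(np.array(off[i])) if i<6 else p
        v=np.zeros((n,3)); v[:,'xyz'.index(a)]=sg[i]*q[:,i]
        T=T*R.from_rotvec(v)
    p=p+T.apply(np.array(off[6])); T=T*R.from_rotvec([[0,0,ty]]*n)
    return p,T
if __name__=='__main__':
    best=[]
    for s in itertools.product([1,-1],repeat=4):
        sg=[s[0],1,s[1],1,s[2],1,s[3]]
        for by in(0,np.pi):
          for ty in(0,1.57,3.14,-1.57):
            def res(x):
                p,T=fk(x,Q,sg); return np.r_[(p-P).ravel()/5,(T.inv()*RR).as_rotvec().ravel()*40]
            r=least_squares(res,[by,340,0,420,0,420,0,250,ty,0,0,0],max_nfev=60)
            best.append((r.cost,sg,r.x))
    best.sort(key=lambda b:b[0])
    for b in best[:3]: print(b[0],b[1],b[2].round(3))
    p,T=fk(best[0][2],Q,best[0][1]); print((p-P).round(1))
    pickle.dump(best[0],open('model.bin','wb'))
E
python3 fit.py
```

```text
1.6829306355365306 [-1, 1, -1, 1, -1, 1, -1] [  6.282 299.46   -7.608 503.01  -18.974 454.699 -30.364 367.091   1.57
  29.303  -2.93  -27.414]
1.6829306355367648 [-1, 1, -1, 1, -1, 1, -1] [-1.00000e-03  2.99460e+02 -7.60800e+00  5.03010e+02 -1.89740e+01
  4.54699e+02 -3.03640e+01  3.67091e+02  1.57000e+00  2.93030e+01
 -2.93000e+00 -2.74140e+01]
1.68293063553787 [-1, 1, -1, 1, -1, 1, -1] [-1.00000e-03  2.99460e+02 -7.60800e+00  5.03010e+02 -1.89740e+01
  4.54699e+02 -3.03640e+01  3.67091e+02  1.57000e+00  2.93030e+01
 -2.93000e+00 -2.74140e+01]
[[-0.5  0.8 -1.6]
 [-0.7  0.2 -2.8]
 [-0.1  2.   0.8]
 [-0.5  0.8 -1.7]
 [ 1.2 -1.1 -0.5]
 [-0.   1.9  0.9]
 [ 1.1 -1.  -0.3]
 [ 0.  -0.   2.7]
 [-0.3  2.2  0.8]
 [ 0.  -0.   2.7]
 [-0.1 -5.7 -1.2]]
```

```bash
cat > ik.py <<'E'
from fit import *
c,sg,par=pickle.load(open('model.bin','rb'))
lo=np.array([-2.81,-.39,-1.27,.06,-1.19,.19,-2.82]);hi=np.array([2.81,2.02,1.25,2.57,4.33,2,2.82])
def FK(q):
    p,T=fk(par,np.atleast_2d(q),sg); return p[0],T[0]
def tool(A,ph):
    A,ph=np.radians([A,ph]);h=np.array([np.cos(A),np.sin(A),0]);z=np.array([0,0,1.])
    t=np.sin(ph)*h-np.cos(ph)*z;n=np.cos(ph)*h+np.sin(ph)*z
    return R.from_matrix(np.stack([n,np.cross(t,n),t],1)),t,n
def ik(p,Rt,q0,w=0.02,mid=None):
    m=q0 if mid is None else mid
    def f(q):
        a,T=FK(q);return np.r_[(a-p)/10,(T.inv()*Rt).as_rotvec()*20,w*(q-m)]
    r=least_squares(f,np.clip(q0,lo+.02,hi-.02),bounds=(lo+.01,hi-.01));a,T=FK(r.x)
    return r.x,np.linalg.norm(a-p),np.degrees((T.inv()*Rt).magnitude())
E
python3 - <<'E'
from ik import *
np.set_printoptions(precision=2,suppress=True)
rng=np.random.default_rng(0)
E=np.array([535,84.3,60])
for A in(0,14,25):
  for ph in(25,35,40,50):
    Rt,t,n=tool(A,ph);F=E+13*t-8*n-[0,0,5]
    for nm,p in(('F',F),('mid',E+[0,0,0]+np.array([.951*60,.309*60,108])+13*t-8*n)):
      sols=[]
      for k in range(14):
        q,e,a=ik(p,Rt,rng.uniform(lo,hi)*.7,w=.0)
        if e<1 and a<1: sols.append((np.min(np.minimum(q-lo,hi-q)),q))
      sols.sort(key=lambda s:-s[0]); print(A,ph,nm,len(sols),[ (round(s[0],2),s[1]) for s in sols[:2]])
E
```

```text
0 25 F 5 [(np.float64(0.01), array([-1.05,  0.51,  0.78,  2.27, -1.18,  0.2 , -0.85])), (np.float64(0.01), array([-1.05,  0.51,  0.78,  2.27, -1.18,  0.2 , -0.85]))]
0 25 mid 10 [(np.float64(0.31), array([ 0.34,  0.3 , -0.71,  2.09,  0.72,  0.5 , -2.46])), (np.float64(0.27), array([ 0.19,  0.27, -0.54,  2.09,  0.62,  0.46, -2.38]))]
0 35 F 7 [(np.float64(0.23), array([ 0.28,  0.5 , -0.66,  2.34,  2.09,  0.49,  2.5 ])), (np.float64(0.22), array([ 0.32,  0.52, -0.7 ,  2.35,  2.08,  0.51,  2.51]))]
0 35 mid 9 [(np.float64(0.04), array([-0.22,  0.21, -0.09,  2.21,  0.96,  0.23, -2.76])), (np.float64(0.03), array([-0.14,  0.21, -0.17,  2.21,  1.  ,  0.24, -2.79]))]
0 40 F 6 [(np.float64(0.2), array([-0.26,  0.43, -0.09,  2.37,  2.5 ,  0.42,  1.93])), (np.float64(0.19), array([-0.4 ,  0.43,  0.06,  2.37,  2.58,  0.38,  1.82]))]
0 40 mid 0 []
0 50 F 2 [(np.float64(0.12), array([-0.38,  0.57, -0.04,  2.45,  2.67,  0.77,  1.66])), (np.float64(0.11), array([ 0.2 ,  0.73, -0.67,  2.46,  2.52,  1.01,  2.08]))]
0 50 mid 9 [(np.float64(0.25), array([-0.05,  0.27, -0.34,  2.32,  2.24,  0.45,  2.24]
[... 1763 characters left out ...]
2.25,  1.  ,  0.22, -2.14]))]
25 40 F 2 [(np.float64(0.12), array([ 0.67,  0.57, -0.79,  2.39,  2.94,  0.31,  2.31])), (np.float64(0.1), array([-1.06,  0.9 ,  1.15,  2.42,  4.09,  1.01,  0.53]))]
25 40 mid 4 [(np.float64(0.02), array([ 1.03,  0.5 , -1.25,  2.28,  1.56,  0.21, -2.63])), (np.float64(0.01), array([ 1.03,  0.5 , -1.25,  2.28,  1.56,  0.2 , -2.63]))]
25 50 F 5 [(np.float64(0.08), array([-0.89,  0.95,  0.97,  2.49,  3.79,  1.23,  0.82])), (np.float64(0.04), array([ 0.97,  1.01, -1.07,  2.48,  2.87,  0.69,  2.78]))]
25 50 mid 3 [(np.float64(0.22), array([-0.63,  0.27,  0.55,  2.35,  4.01,  0.47,  0.87])), (np.float64(0.15), array([ 0.02,  0.23, -0.14,  2.34,  3.85,  0.34,  1.12]))]
```

```bash
cat > plan.py <<'E'
from ik import *
np.set_printoptions(precision=2,suppress=True)
a=np.radians(18);xt=np.array([np.cos(a),np.sin(a),0]);yt=np.array([-np.sin(a),np.cos(a),0])
E0=np.array([578.8,151.2,60])-62.6*xt
def edge(th,off):
    return E0-off*yt+xt*(125-125*np.cos(th))+np.array([0,0,125*np.sin(th)])
def pose(th,off,A,ph,pro=13,dz=0):
    Rt,t,n=tool(A,ph);return edge(th,off)+pro*t-8*n+np.array([0,0,dz]),Rt,t
E
python3 - <<'E'
from plan import *
rng=np.random.default_rng(1)
mar=lambda q:np.min(np.minimum(q-lo,hi-q))
for A in(0,8,16):
  off=66
  p,Rt,t=pose(0,off,A,45,dz=-5)
  best=None
  for k in range(40):
    q,e,a_=ik(p,Rt,rng.uniform(lo,hi)*.7,w=0)
    if e>1 or a_>1: continue
    ms=[mar(q)];qq=q;ok=1;chain=[q]
    for s in(100,):
        qq,e,a_=ik(p-s*t,Rt,q,w=.02); ms.append(mar(qq)); ok&=e<3 and a_<2;pre=qq
    qq=q
    for th,ph in((.2,46),(.5,48),(.8,50),(1.1,52),(1.3,52),(1.5,52)):
        pp,R2,_=pose(th,off,A,ph); qq,e,a_=ik(pp,R2,qq,w=.02); ms.append(mar(qq)); ok&=e<3 and a_<2
    if best is None or (ok,min(ms))>best[:2]: best=(ok,min(ms),q,pre,qq,np.round(ms,2))
  print(A,p,best)
E
```

```text
0 [543.19  69.09  40.15] (np.int64(1), np.float64(0.025985441263014053), array([-0.7 ,  0.51,  0.39,  2.41,  2.91,  0.5 ,  1.39]), array([-0.86,  0.16,  0.47,  2.54,  2.46,  0.36,  1.88]), array([-0.89,  0.35,  0.62,  2.19,  2.64,  0.22,  1.72]), array([0.16, 0.03, 0.16, 0.17, 0.14, 0.11, 0.07, 0.03]))
8 [543.16  69.58  40.15] (np.int64(1), np.float64(0.010000000000000231), array([ 0.03,  0.5 , -0.27,  2.44,  2.89,  0.59,  1.82]), array([-0.48,  0.12,  0.23,  2.56,  2.95,  0.32,  1.65]), array([-0.05,  0.29, -0.21,  2.22,  2.7 ,  0.3 ,  1.98]), array([0.13, 0.01, 0.13, 0.15, 0.19, 0.18, 0.13, 0.11]))
16 [543.06  70.06  40.15] (np.int64(1), np.float64(0.010000000000000231), array([ 0.41,  0.56, -0.56,  2.45,  3.02,  0.56,  2.01]), array([ 0.3 ,  0.12, -0.4 ,  2.56,  3.45,  0.3 ,  1.43]), array([ 0.41,  0.33, -0.63,  2.22,  2.96,  0.26,  1.95]), array([0.12, 0.01, 0.12, 0.14, 0.16, 0.14, 0.1 , 0.07]))
```

```bash
cat > path.py <<'E'
from plan import *
def simulate(q,poses,w=.3):
    out=[]
    for p,Rt in poses:
        q,e,a=ik(p,Rt,q,w=w); out.append((q,e,a))
    return out
E
python3 - <<'E'
from path import *
qc=status.observe()['joints']
qg0=np.array([.03,.5,-.27,2.44,2.89,.59,1.82])
p,Rt,t=pose(.6,66,8,50)   # hub: above edge
for hub in ([500,65,150],[520,68,160],[560,75,180],[600,80,200],[640,70,240]):
  for ph in(50,):
    Rt,_,_=tool(8,ph); q,e,a_=ik(np.array(hub,float),Rt,qg0,w=.01); print(hub,ph,q,round(e,1),round(a_,1))
q,e,a_=ik(np.array([560,75,180.]),tool(8,50)[0],qg0,w=.01)
N=50;path=[qc+(q-qc)*k/N for k in range(N+1)]
poses=[FK(x) for x in path]
sim=simulate(qc,poses[1:])
for k in range(0,N+1,4):
    pp,T=poses[k];tt=T.as_matrix()[:,2]
    s=sim[max(k-1,0)]
    print(k,pp.round(0),'tilt',round(np.degrees(np.arccos(-tt[2]))),'az',round(np.degrees(np.arctan2(tt[1],tt[0]))),'| sim',s[0],round(s[1],1),round(s[2],1))
E
```

```text
[500, 65, 150] 50 [ 0.04  0.07 -0.28  2.54  2.87  0.35  1.77] 0.0 0.0
[520, 68, 160] 50 [ 0.04  0.07 -0.27  2.49  2.85  0.3   1.8 ] 0.0 0.0
[560, 75, 180] 50 [ 0.03  0.08 -0.25  2.4   2.79  0.22  1.88] 0.0 0.0
[600, 80, 200] 50 [ 0.67  0.16 -0.89  2.32  2.43  0.2   2.32] 0.0 0.0
[640, 70, 240] 50 [ 1.    0.23 -1.2   2.24  2.03  0.2   2.81] 1.1 1.0
0 [497.  69. 159.] tilt 34 az 6 | sim [-1.52 -0.06  1.24  2.44  0.94  0.2  -2.39] 0.6 0.1
4 [513.  69. 173.] tilt 36 az 3 | sim [-1.52 -0.06  1.24  2.44  1.09  0.21 -2.15] 0.0 0.0
8 [525.  74. 184.] tilt 38 az 1 | sim [-1.52 -0.06  1.24  2.44  1.25  0.23 -1.82] 0.0 0.0
12 [533.  84. 191.] tilt 40 az -1 | sim [-1.52 -0.06  1.24  2.43  1.39  0.24 -1.46] 0.0 0.0
16 [535.  93. 191.] tilt 42 az -2 | sim [-1.52 -0.04  1.24  2.43  1.52  0.24 -1.09] 0.0 0.0
20 [533. 100. 187.] tilt 43 az -2 | sim [-1.51 -0.02  1.24  2.43  1.64  0.23 -0.72] 0.0 0.0
24 [529. 103. 180.] tilt 45 az -2 | sim [-1.5  -0.    1.24  2.43  1.78  0.22 -0.37] 0.0 0.0
28 [526. 100. 172.] tilt 46 az -2 | sim [-1.49  0.02  1.24  2.43  1.94  0.2  -0.03] 0.0 0.0
32 [524.  93. 166.] tilt 47 az -1 | sim [-1.17  0.04  0.92  2.42  2.11  0.2   0.3 ] 0.2 0.1
36 [526.  83. 162.] tilt 48 az 1 | sim [-0.9   0.05  0.66  2.41  2.27  0.2   0.63] 0.1 0.1
40 [532.  75. 163.] tilt 49 az 2 | sim [-0.75  0.06  0.52  2.41  2.44  0.2   0.96] 0.0 0.0
44 [542.  70. 168.] tilt 49 az 4 | sim [-0.68  0.07  0.44  2.4   2.62  0.2   1.27] 0.0 0.0
48 [554.  72. 176.] tilt 50 az 7 | sim [-0.67  0.08  0.44  2.4   2.81  0.2   1.57] 0.0 0.0
```

```bash
cat > gen.py <<'E'
from path import *
def clean(N=48,p1=(520,70,160),A1=8,ph1=48,s=None,psi=360,sgn=-1):
    s=s or status.observe();p0=s['position'];R0=R.from_rotvec(s['tool_rot'])
    t=R0.as_matrix()[:,2];ph0=np.degrees(np.arccos(-t[2]));A0=np.degrees(np.arctan2(t[1],t[0]))
    T0=tool(A0,ph0)[0]; d=(T0.inv()*R0)
    psi0=np.degrees(d.as_rotvec()[2])
    out=[]
    for k in range(1,N+1):
        u=k/N; Rt=tool(A0+(A1-A0)*u,ph0+(ph1-ph0)*u)[0]*R.from_rotvec([0,0,np.radians(psi0*(1-u)+sgn*psi*u)])
        out.append((p0+(np.array(p1)-p0)*min(1,3*u),Rt))
    return s,out
def rows(s,poses):
    R0=R.from_rotvec(s['tool_rot']);
    return [np.r_[(p-s['position'])/1000,np.degrees((T*R0.inv()).as_rotvec())] for p,T in poses]
E
python3 - <<'E'
from gen import *
for sg_ in(-1,1):
  for ph1 in(48,52):
    s,po=clean(sgn=sg_,ph1=ph1); sim=simulate(s['joints'],po)
    print(sg_,ph1,'maxerr',max(x[1] for x in sim),max(x[2] for x in sim),sim[11][0],sim[23][0],sim[35][0],sim[-1][0])
s,po=clean(ph1=52)
for r in rows(s,po[:12]): print([float(x) for x in r.round(3)])
E
```

```text
-1 48 maxerr 17.25323265398161 4.126616160942726 [-1.47 -0.11  1.24  2.48  1.31  0.2  -1.26] [-1.41 -0.13  1.24  2.46  1.54  0.2   0.13] [-1.47 -0.08  1.24  2.44  2.01  0.2   1.14] [ 0.91  0.11 -1.15  2.48  2.61  0.27  2.1 ]
-1 52 maxerr 17.00060202937838 4.547260445394946 [-1.47 -0.11  1.24  2.49  1.46  0.2  -1.41] [-1.41 -0.11  1.24  2.48  1.97  0.2  -0.32] [-1.41  0.09  1.24  2.45  3.31  0.2  -0.23] [-1.27  0.15  1.01  2.52  3.1   0.36  1.44]
1 48 maxerr 198.1885074195672 52.43887352749382 [-1.4   0.09  1.24  2.34 -0.35  0.2  -2.81] [ 1.41  0.4  -1.26  2.38 -1.18  0.2  -2.81] [ 2.01  1.78 -0.91  2.48 -1.18  0.2  -2.81] [ 2.8   2.01  0.33  2.56 -1.18  0.5  -2.81]
1 52 maxerr 197.6084201641397 50.1014512729396 [-1.4   0.09  1.24  2.34 -0.35  0.2  -2.81] [ 1.41  0.4  -1.26  2.38 -1.18  0.2  -2.81] [ 2.01  1.8  -0.91  2.47 -1.18  0.2  -2.81] [ 2.8   2.01  0.32  2.56 -1.18  0.5  -2.81]
[0.001, -0.0, -0.0, -4.128, -0.774, 6.124]
[0.003, -0.001, -0.0, -8.294, -1.552, 12.222]
[0.004, -0.001, -0.0, -12.499, -2.331, 18.292]
[0.006, -0.001, -0.0, -16.743, -3.11, 24.335]
[0.007, -0.002, -0.0, -21.028, -3.883, 30.35]
[0.009, -0.002, -0.0, -25.352, -4.649, 36.337]
[0.01, -0.002, -0.0, -29.718, -5.404, 42.295]
[0.012, -0.003, -0.0, -34.124, -6.144, 48.225]
[0.013, -0.003, -0.0, -38.573, -6.867, 54.126]
[0.014, -0.003, -0.0, -43.063, -7.569, 59.997]
[0.016, -0.004, -0.0, -47.596, -8.245, 65.838]
[0.017, -0.004, -0.0, -52.173, -8.893, 71.649]
```

```bash
cat > step.py <<'E'
from gen import *
import sys
def go(n,hub=(535,70,165),ph=50,A=8,deg=7.0):
    s=status.observe();qc=s['joints'];st()
    qg,e,a_=ik(np.array(hub,float),tool(A,ph)[0],np.array([.03,.08,-.27,2.45,2.85,.3,1.85]),w=.01);print('goal',qg,e,a_)
    N=int(np.ceil(np.degrees(abs(qg-qc).max())/deg));print('N',N)
    path=[qc+(qg-qc)*k/N for k in range(1,N+1)]
    f0=FK(qc); # cancel model offset
    dp=s['position']-f0[0]; dR=f0[1].inv()*R.from_rotvec(s['tool_rot'])
    po=[(FK(x)[0]+dp*(1-(k+1)/N),FK(x)[1]*R.from_rotvec(dR.as_rotvec()*(1-(k+1)/N))) for k,x in enumerate(path)]
    sim=simulate(qc,[FK(x) for x in path]);print('simerr',max(x[1] for x in sim),max(x[2] for x in sim),'minz',min(p[0][2] for p in po),sim[-1][0])
    rr=rows(s,po)[:n]
    print('['+', '.join('[%.3f, %.3f, %.3f, %.1f, %.1f, %.1f, 0]'%tuple(r) for r in rr)+']')
if __name__=='__main__': go(12)
E
python3 step.py
```

```text
7.2 [497.   75.2 160.3] q [-1.525 -0.059  1.251  2.443  0.886  0.189 -2.458] F [ 0.133 -0.132 -0.532] 
 t [ 0.562  0.055 -0.825] tilt 34.372811163485025 az 5.581395954876069 y [ 0.182 -0.981  0.059]
goal [ 0.038  0.081 -0.268  2.46   2.842  0.28   1.818] 1.9499599369019274e-06 2.02494847142901e-06
N 35
simerr 0.23221594942719467 0.039978382581457 minz 149.07529491508453 [-1.448  0.186  1.214  2.466  3.283  0.26   1.236]
[[0.005, -0.002, 0.004, -6.3, -1.1, 8.0, 0], [0.009, -0.003, 0.008, -12.7, -2.0, 16.0, 0], [0.013, -0.003, 0.012, -19.1, -2.9, 24.0, 0], [0.017, -0.003, 0.015, -25.6, -3.6, 31.9, 0], [0.020, -0.001, 0.018, -32.1, -4.2, 39.8, 0], [0.023, 0.000, 0.020, -38.6, -4.6, 47.7, 0], [0.025, 0.002, 0.022, -45.2, -5.0, 55.6, 0], [0.026, 0.005, 0.023, -51.8, -5.2, 63.5, 0], [0.027, 0.008, 0.024, -58.3, -5.3, 71.4, 0], [0.027, 0.010, 0.023, -64.9, -5.2, 79.2, 0], [0.027, 0.013, 0.022, -71.5, -5.0, 87.1, 0], [0.026, 0.015, 0.021, -78.0, -4.7, 95.0, 0]]
```

```bash
sed -i 's/deg=7.0/deg=5.5/' step.py; python3 step.py | tail -1
```

```text
[[0.004, -0.002, 0.003, -4.9, -0.8, 6.2, 0], [0.007, -0.003, 0.006, -9.8, -1.6, 12.5, 0], [0.011, -0.003, 0.009, -14.8, -2.3, 18.7, 0], [0.014, -0.003, 0.012, -19.8, -2.9, 24.9, 0], [0.017, -0.003, 0.015, -24.9, -3.5, 31.0, 0], [0.019, -0.002, 0.017, -29.9, -4.0, 37.2, 0], [0.021, -0.001, 0.019, -35.0, -4.4, 43.3, 0], [0.023, 0.001, 0.021, -40.1, -4.7, 49.5, 0], [0.025, 0.002, 0.022, -45.2, -5.0, 55.6, 0], [0.026, 0.004, 0.023, -50.3, -5.2, 61.7, 0], [0.027, 0.006, 0.023, -55.4, -5.3, 67.9, 0], [0.027, 0.008, 0.024, -60.5, -5.3, 74.0, 0]]
```

Call:
arm_command([
  [0.004,-0.002,0.003,-5,-1,6,0],
  [0.007,-0.003,0.006,-10,-1.5,12.5,0],
  [0.011,-0.003,0.009,-15,-2.5,18.5,0],
  [0.014,-0.003,0.012,-20,-3,25,0],
  [0.017,-0.003,0.015,-25,-3.5,31,0],
  [0.019,-0.002,0.017,-30,-4,37,0],
  [0.021,-0.001,0.019,-35,-4.5,43.5,0],
  [0.023,0.001,0.021,-40,-4.5,49.5,0],
  [0.025,0.002,0.022,-45,-5,55.5,0],
  [0.026,0.004,0.023,-50,-5,61.5,0],
  [0.027,0.006,0.023,-55.5,-5.5,68,0],
  [0.027,0.008,0.024,-60.5,-5.5,74,0],
])

```text
time: 8.4
position: [524.5, 82.3, 184.7]
tool_rot: [1.523, 2.007, 0.517]
ft_force: [0.2, -0.1, 0.5]
width: 0.3
```

```bash
python3 step.py
```

```text
8.4 [524.5  82.3 184.7] q [-1.593 -0.023  1.229  2.419  1.317  0.286 -1.296] F [ 0.156 -0.141  0.465] 
 t [ 0.64  -0.031 -0.768] tilt 39.86184948889843 az -2.751352142040098 y [0.743 0.28  0.608]
goal [ 0.038  0.081 -0.268  2.46   2.842  0.28   1.818] 1.9499599369019274e-06 2.02494847142901e-06
N 33
simerr 0.006792105915569488 0.003884970123028072 minz 156.13831479107873 [-1.434  0.18   1.2    2.466  3.266  0.259  1.258]
[[0.001, 0.002, 0.001, -5.3, -0.5, 5.9, 0], [0.002, 0.004, 0.002, -10.7, -0.9, 11.7, 0], [0.002, 0.005, 0.002, -16.1, -1.2, 17.5, 0], [0.002, 0.007, 0.002, -21.6, -1.5, 23.3, 0], [0.002, 0.008, 0.001, -27.1, -1.7, 29.0, 0], [0.001, 0.009, 0.000, -32.6, -1.9, 34.7, 0], [0.000, 0.010, -0.001, -38.2, -2.0, 40.4, 0], [-0.001, 0.010, -0.003, -43.7, -2.0, 46.1, 0], [-0.002, 0.010, -0.005, -49.3, -2.0, 51.7, 0], [-0.003, 0.010, -0.007, -54.9, -1.9, 57.4, 0], [-0.004, 0.009, -0.009, -60.5, -1.8, 63.0, 0], [-0.005, 0.008, -0.012, -66.1, -1.6, 68.6, 0]]
```

Tracking matches the model, so I'll continue.

Call:
arm_command([
  [0.001,0.002,0.001,-5.5,-0.5,6,0],
  [0.002,0.004,0.002,-10.5,-1,11.5,0],
  [0.002,0.005,0.002,-16,-1,17.5,0],
  [0.002,0.007,0.002,-21.5,-1.5,23.5,0],
  [0.002,0.008,0.001,-27,-1.5,29,0],
  [0.001,0.009,0,-32.5,-2,34.5,0],
  [0,0.01,-0.001,-38,-2,40.5,0],
  [-0.001,0.01,-0.003,-43.5,-2,46,0],
  [-0.002,0.01,-0.005,-49.5,-2,51.5,0],
  [-0.003,0.01,-0.007,-55,-2,57.5,0],
  [-0.004,0.009,-0.009,-60.5,-2,63,0],
  [-0.005,0.008,-0.012,-66,-1.5,68.5,0],
])

```text
time: 9.6
position: [519.5, 90.0, 172.6]
tool_rot: [-0.408, 2.3, -0.25]
ft_force: [-0.3, -0.1, 0.3]
width: 0.7
```

```bash
python3 step.py
```

```text
9.6 [519.5  90.  172.6] q [-1.582  0.119  1.182  2.509  2.081  0.3   -0.523] F [-0.296 -0.052  0.337] 
 t [ 0.729 -0.054 -0.683] tilt 46.92913769181463 az -4.218819683139587 y [-0.214  0.929 -0.301]
goal [ 0.038  0.081 -0.268  2.46   2.842  0.28   1.818] 1.9499599369019274e-06 2.02494847142901e-06
N 25
simerr 0.02630572702650385 0.005110339646626875 minz 140.20396078518772 [-1.472  0.199  1.24   2.467  3.322  0.263  1.189]
[[-0.002, -0.001, -0.004, -4.7, 0.4, 4.7, 0], [-0.004, -0.001, -0.009, -9.4, 0.7, 9.5, 0], [-0.006, -0.002, -0.013, -14.0, 1.0, 14.2, 0], [-0.008, -0.004, -0.016, -18.6, 1.3, 18.9, 0], [-0.009, -0.005, -0.019, -23.2, 1.5, 23.7, 0], [-0.011, -0.007, -0.022, -27.8, 1.6, 28.4, 0], [-0.012, -0.008, -0.025, -32.4, 1.7, 33.1, 0], [-0.012, -0.010, -0.027, -37.0, 1.8, 37.8, 0], [-0.013, -0.011, -0.029, -41.6, 1.8, 42.5, 0], [-0.013, -0.013, -0.030, -46.2, 1.7, 47.1, 0], [-0.013, -0.015, -0.032, -50.8, 1.5, 51.8, 0], [-0.012, -0.016, -0.032, -55.5, 1.3, 56.3, 0]]
```

Call:
arm_command([
  [-0.002,-0.001,-0.003,-5,0.5,5,0],
  [-0.004,-0.001,-0.006,-9.5,0.5,9.5,0],
  [-0.006,-0.002,-0.01,-14,1,14,0],
  [-0.008,-0.004,-0.012,-18.5,1.5,19,0],
  [-0.009,-0.005,-0.014,-23,1.5,23.5,0],
  [-0.011,-0.007,-0.016,-28,1.5,28.5,0],
  [-0.012,-0.008,-0.018,-32.5,1.5,33,0],
  [-0.012,-0.01,-0.02,-37,2,38,0],
  [-0.013,-0.011,-0.022,-41.5,2,42.5,0],
  [-0.013,-0.013,-0.023,-46,1.5,47,0],
  [-0.013,-0.015,-0.024,-51,1.5,52,0],
  [-0.012,-0.016,-0.024,-55.5,1.5,56.5,0],
])

```text
time: 10.8
position: [507.8, 73.9, 148.8]
tool_rot: [-1.867, 1.631, -0.797]
ft_force: [0.2, 0.1, 0.7]
width: 0.2
```

```bash
sed -i 's/deg=5.5/deg=6.5/' step.py; python3 step.py
```

```text
10.8 [507.8  73.9 148.8] q [-1.156  0.115  0.834  2.568  2.605  0.327  0.355] F [0.231 0.104 0.657] 
 t [ 0.728  0.01  -0.685] tilt 46.75663466162543 az 0.825146100702387 y [-0.678 -0.13  -0.723]
goal [ 0.038  0.081 -0.268  2.46   2.842  0.28   1.818] 1.9499599369019274e-06 2.02494847142901e-06
N 13
simerr 0.012834999537439941 0.0037778522022607927 minz 142.50744212252027 [-1.307  0.14   1.069  2.464  3.146  0.256  1.406]
[[-0.000, -0.001, -0.003, -4.6, -0.0, 5.0, 0], [-0.000, -0.002, -0.004, -9.2, -0.1, 9.9, 0], [0.001, -0.003, -0.006, -13.8, -0.3, 14.9, 0], [0.002, -0.004, -0.006, -18.4, -0.6, 19.8, 0], [0.003, -0.005, -0.006, -23.1, -1.1, 24.7, 0], [0.005, -0.005, -0.005, -27.7, -1.6, 29.6, 0], [0.008, -0.006, -0.004, -32.4, -2.3, 34.4, 0], [0.010, -0.006, -0.002, -37.2, -3.0, 39.1, 0], [0.013, -0.006, 0.000, -42.0, -3.8, 43.8, 0], [0.017, -0.005, 0.004, -47.0, -4.7, 48.4, 0], [0.020, -0.005, 0.007, -52.0, -5.6, 52.9, 0], [0.024, -0.005, 0.012, -57.2, -6.5, 57.3, 0]]
```

Call:
arm_command([
  [0.004,-0.001,0,-4.5,0,5,0],
  [0.008,-0.002,0,-9,0,10,0],
  [0.012,-0.003,0,-14,-0.5,15,0],
  [0.016,-0.004,0,-18.5,-0.5,20,0],
  [0.02,-0.005,0,-23,-1,24.5,0],
  [0.022,-0.005,0,-27.5,-1.5,29.5,0],
  [0.024,-0.005,0,-32.5,-2.5,34.5,0],
  [0.024,-0.005,0,-37,-3,39,0],
  [0.024,-0.005,0,-42,-4,44,0],
  [0.024,-0.005,0,-47,-4.5,48.5,0],
  [0.024,-0.005,0,-52,-5.5,53,0],
  [0.024,-0.005,0,-57,-6.5,57.5,0],
])

```text
time: 12.0
position: [532.1, 68.8, 149.0]
tool_rot: [-2.766, -0.027, -1.258]
ft_force: [-0.3, 0.2, -1.2]
width: 0.4
```

```bash
sed -i 's/deg=5.5/deg=6.5/' step.py; python3 step.py
```

```text
12.0 [532.1  68.8 149. ] q [-1.086  0.214  0.934  2.555  3.367  0.415  1.101] F [-0.302  0.196 -1.203] 
 t [ 0.751  0.101 -0.653] tilt 49.23200080900006 az 7.663498754661374 y [ 0.059 -0.995 -0.086]
goal [ 0.038  0.081 -0.268  2.46   2.842  0.28   1.818] 1.9499599369019274e-06 2.02494847142901e-06
N 11
simerr 0.02860875759555847 0.00933611603258646 minz 139.2058892954596 [-1.347  0.15   1.11   2.464  3.178  0.257  1.367]
[[-0.001, -0.002, -0.004, -0.4, 0.4, 0.2, 0], [-0.002, -0.003, -0.007, -0.8, 0.6, 0.5, 0], [-0.002, -0.003, -0.009, -1.2, 0.7, 0.7, 0], [-0.002, -0.004, -0.010, -1.5, 0.8, 1.1, 0], [-0.002, -0.003, -0.009, -1.8, 0.7, 1.5, 0], [-0.002, -0.003, -0.007, -2.2, 0.5, 1.9, 0], [-0.001, -0.002, -0.004, -2.6, 0.3, 2.3, 0], [-0.000, -0.002, -0.000, -3.0, -0.1, 2.8, 0], [0.001, -0.001, 0.005, -3.5, -0.5, 3.4, 0], [0.002, 0.000, 0.010, -4.1, -0.9, 3.9, 0], [0.003, 0.001, 0.016, -4.8, -1.4, 4.6, 0]]
```

Run:
```python
from gen import *
s,M=st(); q=s['joints']
f0=FK(q);print('model off',s['position']-f0[0],np.degrees((R.from_rotvec(s['tool_rot'])*f0[1].inv()).as_rotvec()))
off=66
seq=[]
F,Rt,t=pose(0,off,8,45,dz=-5)
for nm,p,T in [('pre',F-60*t,Rt),('F-30',F-30*t,Rt),('F',F,Rt)]+[(f'th{th}',)+pose(th,off,8,ph)[:2] for th,ph in((.1,46),(.3,47),(.5,48),(.8,50),(1.1,50),(1.3,50),(1.45,50),(1.55,50))]:
    q,e,a=ik(p,T,q,w=.3); 
    r=rows(s,[(p,T)])[0]
    print(nm,p.round(1),'row',r.round(3),'q',q,round(e,1),round(a,1))
```

```text
12.0 [532.1  68.8 149. ] q [-1.086  0.214  0.934  2.555  3.367  0.415  1.101] F [-0.302  0.196 -1.203] 
 t [ 0.751  0.101 -0.653] tilt 49.23200080900006 az 7.663498754661374 y [ 0.059 -0.995 -0.086]
model off [29.581 30.542 19.538] [0.034 0.005 0.019]
pre [501.1  63.7  82.6] row [-0.031 -0.005 -0.066 -5.318  3.536  4.781] q [-1.041  0.401  0.812  2.528  3.395  0.466  1.048] 0.0 0.0
F-30 [522.2  66.6  61.4] row [-0.01  -0.002 -0.088 -5.318  3.536  4.781] q [-0.957  0.514  0.744  2.488  3.419  0.543  0.992] 0.0 0.0
F [543.2  69.6  40.2] row [ 0.011  0.001 -0.109 -5.318  3.536  4.781] q [-0.898  0.612  0.697  2.444  3.424  0.6    0.958] 0.0 0.0
th0.1 [544.   69.8  57.7] row [ 0.012  0.001 -0.091 -5.22   2.541  4.739] q [-0.925  0.56   0.724  2.451  3.422  0.571  0.976] 0.0 0.0
th0.3 [549.   71.4  82.2] row [ 0.017  0.003 -0.067 -5.121  1.546  4.697] q [-0.965  0.481  0.763  2.446  3.423  0.504  1.002] 0.0 0.0
th0.5 [558.5  74.4 105.3] row [ 0.026  0.006 -0.044 -5.022  0.552  4.654] q [-1.005  0.414  0.799  2.427  3.418  0.436  1.028] 0.0 0.0
th0.8 [580.5  81.5 135.2] row [ 0.048  0.013 -0.014 -4.824 -1.438  4.568] q [-1.051  0.359  0.841  2.386  3.4    0.373  1.06 ] 0.0 0.0
th1.1 [609.4  90.9 156.9] row [ 0.077  0.022  0.008 -4.824 -1.438  4.568] q [-1.043  0.326  0.828  2.308  3.428  0.272  1.046] 0.0 0.0
th1.3 [631.5  98.1 166. ] row [ 0.099  0.029  0.017 -4.824 -1.438  4.568] q [-1.006  0.33   0.789  2.253  3.458  0.228  1.017] 0.0 0.0
th1.45 [649.  103.7 169.6] row [ 0.117  0.035  0.021 -4.824 -1.438  4.568] q [-0.967  0.344  0.75   2.211  3.483  0.206  0.989] 0.0 0.0
th1.55 [660.8 107.6 170.5] row [ 0.129  0.039  0.022 -4.824 -1.438  4.568] q [-0.96   0.365  0.745  2.184  3.53   0.2    0.933] 0.0 0.0
```

```bash
cat > refit.py <<'E'
import ik
from ik import *
X=[([497.0,75.2,160.3],[-1.525,-.059,1.251,2.443,.886,.189,-2.458]),([524.5,82.3,184.7],[-1.593,-.023,1.229,2.419,1.317,.286,-1.296]),([519.5,90,172.6],[-1.582,.119,1.182,2.509,2.081,.3,-.523]),([507.8,73.9,148.8],[-1.156,.115,.834,2.568,2.605,.327,.355]),([532.1,68.8,149.0],[-1.086,.214,.934,2.555,3.367,.415,1.101])]
s=status.observe();X+=[(s['position'],s['joints'])]
P2=np.vstack([P,[x[0] for x in X]]);Q2=np.vstack([Q,[x[1] for x in X]])
free=[1,2,3,4,5,6,7,9,10,11]
def mk(x): p=np.array(par);p[free]=x;return p
r=least_squares(lambda x:np.r_[(fk(mk(x),Q2,sg)[0]-P2).ravel(),.02*(x[[1,3,5,7,8,9]])],np.array(par)[free])
print(mk(r.x).round(1));print((fk(mk(r.x),Q2,sg)[0]-P2).round(1)[-8:])
pickle.dump((0,sg,mk(r.x)),open('model.bin','wb'))
E
python3 refit.py
```

```text
[  6.3 321.7  -4.5 456.5   0.8 484.2  16.7 302.    1.6  24.8  -4.3  -8.9]
[[ -6.   -2.8   2. ]
 [  1.5  -1.1  -0.4]
 [ -4.2 -11.4  -3. ]
 [  3.9  -2.1   3.8]
 [  0.3   1.8  -0.6]
 [ -3.8   3.5  -3.4]
 [  1.5  -0.9  -0.4]
 [  1.5  -1.1  -0.4]]
```

```bash
cat > seq.py <<'E'
from gen import *
def run(seq,w=.3):
    s,M=st(); q=s['joints'];f0=FK(q);d=s['position']-f0[0]
    for nm,p,T in seq:
        q,e,a=ik(p-d,T,q,w=w);r=rows(s,[(p,T)])[0]
        print(nm,p.round(1),'[%.3f, %.3f, %.3f, %.1f, %.1f, %.1f]'%tuple(r),'q',q,round(e,1),round(a,1))
E
python3 - <<'E'
from seq import *
off=66
F,Rt,t=pose(0,off,8,45,dz=-5)
run([('pre',F-60*t,Rt),('F-30',F-30*t,Rt),('F',F,Rt)]+[(f'th{th}',)+pose(th,off,8,ph)[:2] for th,ph in((.1,46),(.3,47),(.5,48),(.8,50),(1.1,50),(1.3,50),(1.45,50),(1.55,50))])
E
```

```text
12.0 [532.1  68.8 149. ] q [-1.086  0.214  0.934  2.555  3.367  0.415  1.101] F [-0.302  0.196 -1.203] 
 t [ 0.751  0.101 -0.653] tilt 49.23200080900006 az 7.663498754661374 y [ 0.059 -0.995 -0.086]
pre [501.1  63.7  82.6] [-0.031, -0.005, -0.066, -5.3, 3.5, 4.8] q [-1.339  0.698  1.24   2.56   3.874  0.672  0.446] 5.8 1.8
F-30 [522.2  66.6  61.4] [-0.010, -0.002, -0.088, -5.3, 3.5, 4.8] q [-1.279  0.827  1.154  2.536  3.75   0.775  0.462] 0.0 0.0
F [543.2  69.6  40.2] [0.011, 0.001, -0.109, -5.3, 3.5, 4.8] q [-1.219  0.908  1.087  2.48   3.706  0.806  0.448] 0.0 0.0
th0.1 [544.   69.8  57.7] [0.012, 0.001, -0.091, -5.2, 2.5, 4.7] q [-1.245  0.867  1.127  2.492  3.725  0.789  0.454] 0.0 0.0
th0.3 [549.   71.4  82.2] [0.017, 0.003, -0.067, -5.1, 1.5, 4.7] q [-1.282  0.801  1.185  2.495  3.771  0.746  0.453] 0.0 0.0
th0.5 [558.5  74.4 105.3] [0.026, 0.006, -0.044, -5.0, 0.6, 4.7] q [-1.314  0.741  1.235  2.484  3.816  0.698  0.448] 0.0 0.0
th0.8 [580.5  81.5 135.2] [0.048, 0.013, -0.014, -4.8, -1.4, 4.6] q [-1.314  0.636  1.24   2.448  3.812  0.612  0.511] 0.0 0.0
th1.1 [609.4  90.9 156.9] [0.077, 0.022, 0.008, -4.8, -1.4, 4.6] q [-1.293  0.578  1.229  2.374  3.892  0.524  0.469] 0.0 0.0
th1.3 [631.5  98.1 166. ] [0.099, 0.029, 0.017, -4.8, -1.4, 4.6] q [-1.256  0.565  1.195  2.317  3.937  0.483  0.43 ] 0.0 0.0
th1.45 [649.  103.7 169.6] [0.117, 0.035, 0.021, -4.8, -1.4, 4.6] q [-1.219  0.57   1.16   2.272  3.966  0.462  0.398] 0.0 0.0
th1.55 [660.8 107.6 170.5] [0.129, 0.039, 0.022, -4.8, -1.4, 4.6] q [-1.193  0.578  1.135  2.242  3.983  0.453  0.376] 0.0 0.0
```

Call:
arm_command([
  [-0.004,-0.001,-0.012,-1,0.7,1,0],
  [-0.008,-0.001,-0.024,-2,1.4,2,0],
  [-0.012,-0.002,-0.036,-3,2,3,0],
  [-0.015,-0.003,-0.048,-4,2.7,4,0],
  [-0.017,-0.003,-0.058,-5.3,3.5,4.8,0],
  [-0.019,-0.003,-0.068,-5.3,3.5,4.8,0],
  [-0.019,-0.003,-0.075,-5.3,3.5,4.8,0],
  [-0.019,-0.003,-0.075,-5.3,3.5,4.8,0],
])

```text
time: 12.8
position: [512.4, 65.8, 72.5]
tool_rot: [-2.847, -0.192, -1.174]
ft_force: [0.0, -0.2, -0.6]
width: 0.5
```

Run:
```python
from h import *
st()
s,p,d,c=cap('scene','sc6');cv2.imwrite('pics/sc6c.png',cv2.resize(p[60:260,180:430,::-1],None,fx=3,fy=3))
s,p,d,c=cap('wrist','wr6');s,p,d,c=cap('top','top6')
```

```text
12.8 [512.4  65.8  72.5] q [-0.508  0.346  0.311  2.568  3.183  0.538  1.404] F [ 0.002 -0.153 -0.61 ] 
 t [ 0.698  0.099 -0.709] tilt 44.8449192113094 az 8.032043015520086 y [ 0.136 -0.991 -0.004]
```

View pics/sc6c.png

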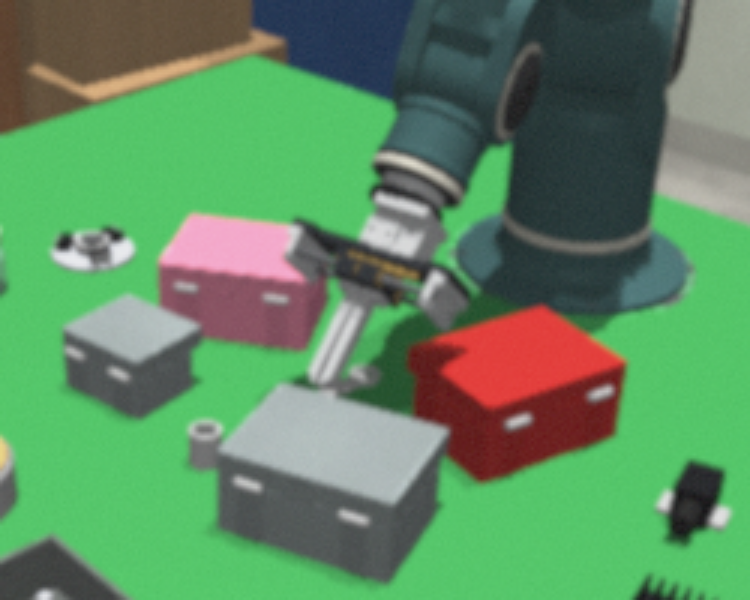

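View pics/wr6.png

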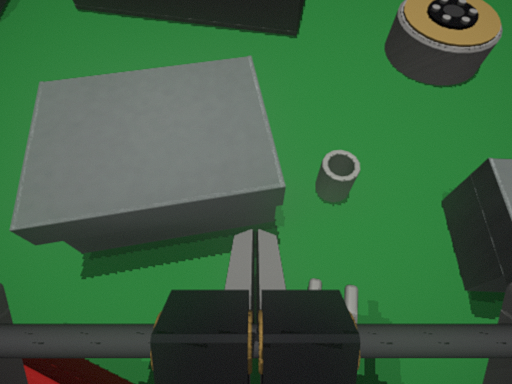

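View pics/top6.png

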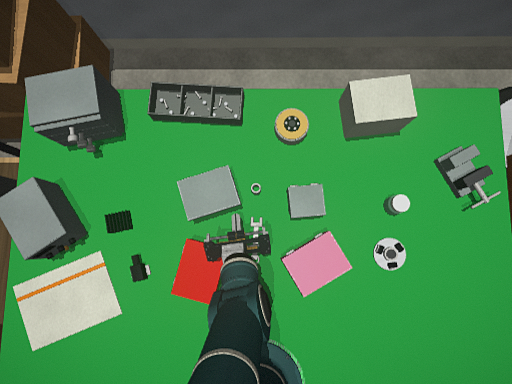

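The tip is just in front of the big lid's edge, at crop (322,378) in the scene view and (255,232) in the wrist view. The gripper body is clear of the red tin. I'll slide in along the finger axis.

Call:
arm_command([
  [-0.001,0.006,0,0,0,0,0],
  [0.004,0.0065,-0.005,0,0,0,0],
  [0.009,0.007,-0.011,0,0,0,0],
  [0.014,0.0075,-0.016,0,0,0,0],
  [0.018,0.008,-0.021,0,0,0,0],
  [0.021,0.0085,-0.025,0,0,0,0],
  [0.021,0.0085,-0.025,0,0,0,0],
])

```text
time: 13.65
position: [533.3, 75.5, 47.8]
tool_rot: [-2.845, -0.195, -1.175]
ft_force: [0.1, -0.4, 0.3]
width: 0.5
```

Run:
```python
from h import *
s,M=st()
s,p,d,c=cap('wrist','wr7')
W=cloud(d,c,np.array(c['tool_from_camera']))  # tool coords
Rm=R.from_rotvec(s['tool_rot']).as_matrix(); G=W@Rm.T+s['position']
# lid front edge: sample column over tip
for u in(150,190,215,240,270):
    col=[(v,*G[v,u].round(0)) for v in range(150,262,5)]
    print(u,[ (x[0],int(x[1]),int(x[2]),int(x[3])) for x in col])
```

```text
13.65 [533.3  75.5  47.8] q [-0.482  0.449  0.269  2.521  3.169  0.594  1.393] F [ 0.124 -0.436  0.349] 
 t [ 0.698  0.101 -0.709] tilt 44.88338152197794 az 8.215888446709464 y [ 0.138 -0.99  -0.005]
150 [(150, 568, 141, 86), (155, 565, 140, 85), (160, 562, 139, 85), (165, 558, 138, 86), (170, 555, 137, 86), (175, 553, 136, 84), (180, 548, 135, 86), (185, 546, 134, 85), (190, 543, 133, 85), (195, 540, 132, 85), (200, 537, 131, 85), (205, 534, 131, 85), (210, 467, 65, 233), (215, 528, 129, 86), (220, 525, 128, 86), (225, 524, 128, 83), (230, 523, 130, 77), (235, 523, 131, 72), (240, 522, 133, 64), (245, 533, 149, 22), (250, 532, 152, 11), (255, 531, 155, 2), (260, 528, 154, 0)]
190 [(150, 571, 118, 86), (155, 568, 117, 85), (160, 564, 116, 86), (165, 560, 115, 87), (170, 558, 115, 86), (175, 554, 114, 86), (180, 552, 113, 85), (185, 548, 112, 86), (190, 545, 112, 86), (195, 542, 111, 86), (200, 539, 110, 86), (205, 537, 110, 85), (210, 534, 109, 86), (215, 531, 108, 86), (220, 530, 109, 81), (225, 530, 110, 75), (230, 529, 111, 70), (235, 529, 112, 62), (240, 541, 123, 19), (245, 541,
[... 774 characters left out ...]
, 540, 84, 86), (210, 538, 84, 84), (215, 538, 84, 78), (220, 538, 84, 71), (225, 538, 85, 64), (230, 553, 89, 21), (235, 533, 84, 61), (240, 529, 83, 66), (245, 524, 82, 70), (250, 520, 81, 75), (255, 515, 80, 81), (260, 512, 80, 82)]
270 [(150, 577, 73, 86), (155, 574, 72, 86), (160, 570, 72, 86), (165, 567, 72, 85), (170, 564, 71, 86), (175, 560, 71, 86), (180, 557, 70, 86), (185, 554, 70, 86), (190, 551, 70, 85), (195, 548, 69, 86), (200, 545, 69, 85), (205, 543, 69, 84), (210, 543, 69, 79), (215, 544, 68, 71), (220, 544, 68, 64), (225, 559, 68, 22), (230, 559, 68, 12), (235, 536, 67, 61), (240, 530, 67, 67), (245, 526, 66, 71), (250, 522, 66, 76), (255, 518, 66, 79), (260, 514, 65, 84)]
```

View pics/wr7.png

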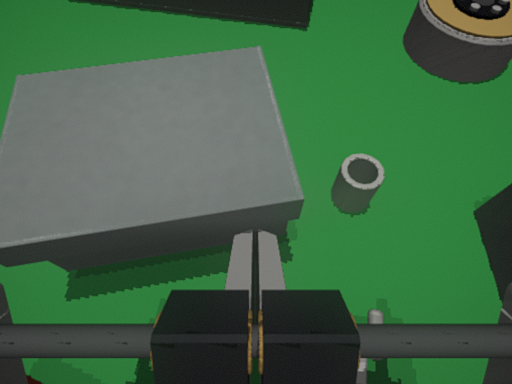

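The wrist depth puts the lid's front wall at x≈541 for y≈75, with its lower edge at about z 60. The finger half-thickness is about 10 mm. I'll slide the last bit under the edge and plan the lift arc.

Call:
arm_command([
  [0.004,0.0005,-0.004,0,0,0,0],
  [0.007,0.0005,-0.0075,0,0,0,0],
  [0.01,0,-0.0085,0,0,0,0],
  [0.01,0,-0.0085,0,0,0,0],
])

```text
time: 14.1
position: [543.5, 75.6, 39.9]
tool_rot: [-2.845, -0.195, -1.176]
ft_force: [-0.1, 1.1, 0.6]
width: -0.0
```

```bash
cat > arc.py <<'E'
from seq import *
E1=np.array([541.,75,60])
def apose(th,A,ph,pro=13,half=10,dz=0):
    Rt,t,n=tool(A,ph);return E1+xt*125*(1-np.cos(th))+np.array([0,0,125*np.sin(th)])+pro*t-half*n+np.array([0,0,dz]),Rt
if __name__=='__main__':
    run([(f'th{th}',)+apose(th,8,ph) for th,ph in((0.03,45),(.1,45),(.2,46),(.3,46.5),(.4,47),(.5,48),(.6,48.5),(.7,49),(.8,50),(.9,50),(1.,50),(1.1,50),(1.2,50),(1.3,50),(1.4,50),(1.5,50),(1.6,50))])
E
python3 arc.py
```

```text
14.1 [543.5  75.6  39.9] q [-0.467  0.483  0.262  2.499  3.18   0.606  1.384] F [-0.064  1.108  0.641] 
 t [ 0.699  0.101 -0.708] tilt 44.931740211274075 az 8.232149023872738 y [ 0.138 -0.99  -0.005]
th0.03 [543.2  75.3  47.5] [-0.000, -0.000, 0.008, -0.3, -0.1, 0.0] q [-0.475  0.457  0.269  2.503  3.174  0.586  1.394] 0.0 0.0
th0.1 [543.7  75.5  56.2] [0.000, -0.000, 0.016, -0.3, -0.1, 0.0] q [-0.479  0.428  0.274  2.506  3.174  0.559  1.401] 0.0 0.0
th0.2 [545.8  76.1  68.6] [0.002, 0.001, 0.029, -0.1, -1.1, 0.0] q [-0.488  0.397  0.281  2.512  3.165  0.552  1.412] 0.0 0.0
th0.3 [548.8  77.1  80.7] [0.005, 0.002, 0.041, -0.1, -1.6, 0.0] q [-0.495  0.363  0.288  2.512  3.159  0.527  1.424] 0.0 0.0
th0.4 [553.   78.4  92.5] [0.009, 0.003, 0.053, 0.0, -2.1, 0.0] q [-0.503  0.333  0.295  2.508  3.151  0.502  1.436] 0.0 0.0
th0.5 [558.5  80.1 103.8] [0.015, 0.005, 0.064, 0.2, -3.1, 0.0] q [-0.512  0.311  0.302  2.504  3.139  0.494  1.448] 0.0 0.0
th0.6 [564.8  82.2 114.5] [0.021, 0.007, 0.075, 0.2, -3.6, 0.0] q [-0.52   0.289  0.308  2.493  3.13   0.47   1.46 ] 0.0 0.0
th0.7 [572.2  84.
[... 532 characters left out ...]
.4, -5.1, 0.0] q [-0.549  0.249  0.327  2.396  3.089  0.359  1.5  ] 0.0 0.0
th1.2 [620.3 100.1 160.5] [0.077, 0.025, 0.121, 0.4, -5.1, 0.0] q [-0.551  0.255  0.327  2.369  3.085  0.337  1.501] 0.0 0.0
th1.3 [631.6 103.8 164.4] [0.088, 0.028, 0.124, 0.4, -5.1, 0.0] q [-0.55   0.264  0.326  2.34   3.084  0.318  1.5  ] 0.0 0.0
th1.4 [643.2 107.6 167.2] [0.100, 0.032, 0.127, 0.4, -5.1, 0.0] q [-0.548  0.278  0.323  2.311  3.085  0.302  1.496] 0.0 0.0
th1.5 [655.  111.4 168.7] [0.111, 0.036, 0.129, 0.4, -5.1, 0.0] q [-0.543  0.295  0.318  2.282  3.087  0.289  1.49 ] 0.0 0.0
th1.6 [666.8 115.2 168.9] [0.123, 0.040, 0.129, 0.4, -5.1, 0.0] q [-0.537  0.315  0.312  2.252  3.09   0.278  1.483] 0.0 0.0
```

Call:
arm_command([
  [0,0,0.004,0,0,0,0],
  [0,0,0.008,0,0,0,0],
  [0,0,0.012,0,0,0,0],
  [0,0,0.016,0,0,0,0],
  [0.001,0,0.022,0,-0.5,0,0],
  [0.002,0.001,0.029,0,-1,0,0],
  [0.0035,0.0015,0.035,0,-1.5,0,0],
  [0.005,0.002,0.041,0,-1.5,0,0],
  [0.007,0.0025,0.047,0,-2,0,0],
  [0.009,0.003,0.053,0,-2,0,0],
])

```text
time: 15.1
position: [552.2, 78.8, 93.5]
tool_rot: [-2.825, -0.197, -1.226]
ft_force: [-1.2, 0.9, -1.1]
width: 0.3
```

Run:
```python
from h import *
st()
s,p,d,c=cap('scene','sc8');cv2.imwrite('pics/sc8c.png',cv2.resize(p[60:260,180:430,::-1],None,fx=3,fy=3))
```

```text
15.1 [552.2  78.8  93.5] q [-0.513  0.336  0.301  2.494  3.147  0.49   1.434] F [-1.209  0.928 -1.111] 
 t [ 0.723  0.101 -0.683] tilt 46.92563274285499 az 7.984737906807364 y [ 0.139 -0.99  -0.   ]
```

View pics/sc8c.png

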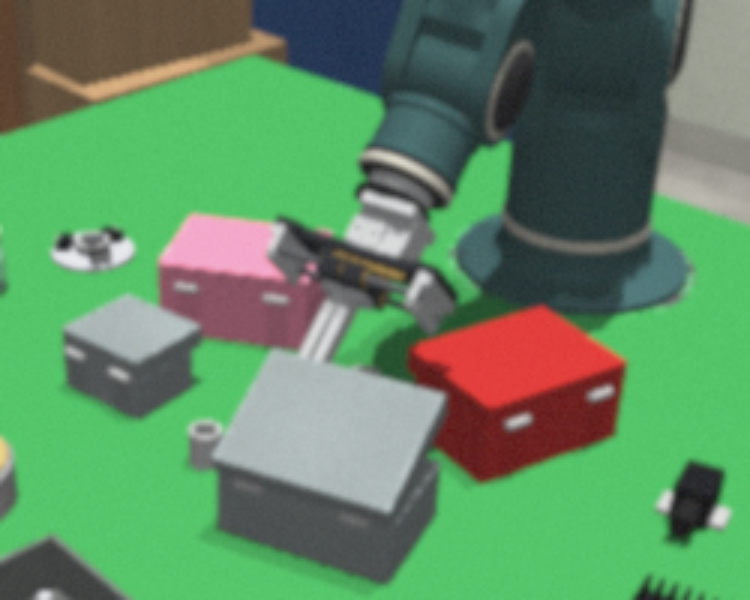

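The lid is up about 0.4 rad with the tin in place. I'll continue along the arc.

Call:
arm_command([
  [0.003,0.001,0.006,0,-0.5,0,0],
  [0.006,0.002,0.011,0,-1,0,0],
  [0.009,0.003,0.017,0,-1,0,0],
  [0.012,0.004,0.022,0,-1.5,0,0],
  [0.016,0.005,0.027,0,-2,0,0],
  [0.02,0.006,0.032,0,-2,0,0],
  [0.024,0.0075,0.037,0,-2.5,0,0],
  [0.028,0.009,0.041,0,-3,0,0],
  [0.033,0.0105,0.045,0,-3,0,0],
  [0.037,0.012,0.049,0,-3,0,0],
  [0.042,0.0135,0.053,0,-3,0,0],
  [0.047,0.015,0.056,0,-3,0,0],
])

```text
time: 16.35
position: [599.7, 93.9, 149.5]
tool_rot: [-2.795, -0.199, -1.301]
ft_force: [-0.3, -0.2, -0.2]
width: 0.4
```

Run:
```python
from h import *
st()
s,p,d,c=cap('scene','sc9');cv2.imwrite('pics/sc9c.png',cv2.resize(p[60:260,180:430,::-1],None,fx=3,fy=3))
```

```text
16.35 [599.7  93.9 149.5] q [-0.572  0.26   0.347  2.398  3.08   0.367  1.504] F [-0.33  -0.181 -0.204] 
 t [ 0.758  0.101 -0.644] tilt 49.89861406628093 az 7.6220269623488015 y [ 0.139 -0.99   0.007]
```

View pics/sc9c.png

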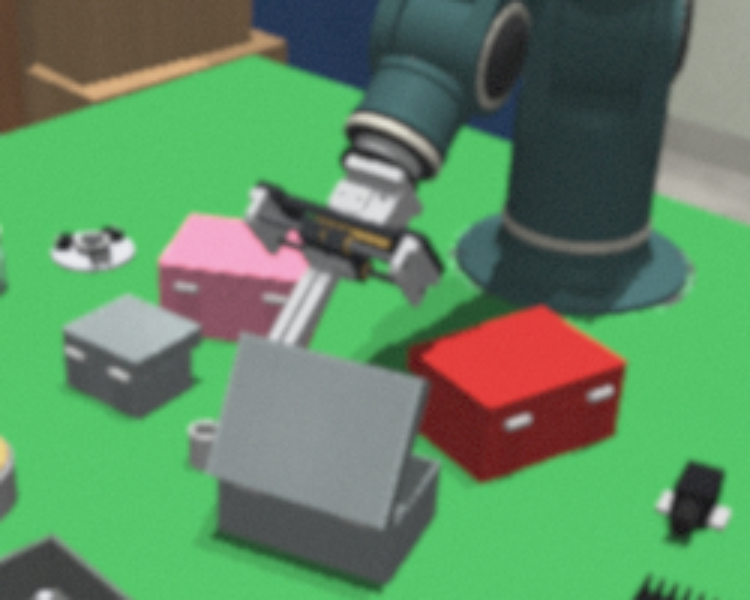

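The lid is at about 1.0 rad. Now over the balance point.

Call:
arm_command([
  [0.005,0.0015,0.003,0,0,0,0],
  [0.01,0.003,0.006,0,0,0,0],
  [0.015,0.005,0.009,0,0,0,0],
  [0.021,0.007,0.0115,0,0,0,0],
  [0.026,0.0085,0.0135,0,0,0,0],
  [0.032,0.0105,0.015,0,0,0,0],
  [0.038,0.0125,0.0165,0,0,0,0],
  [0.044,0.0145,0.018,0,0,0,0],
  [0.05,0.0165,0.019,0,0,0,0],
  [0.055,0.018,0.0195,0,0,0,0],
  [0.055,0.018,0.0195,0,0,0,0],
  [0.055,0.018,0.0195,0,0,0,0],
])

```text
time: 17.6
position: [654.1, 111.6, 168.4]
tool_rot: [-2.796, -0.199, -1.3]
ft_force: [-0.3, -0.2, 1.1]
width: 0.2
```

Run:
```python
from h import *
st()
s,p,d,c=cap('scene','sc10');cv2.imwrite('pics/sc10c.png',cv2.resize(p[60:260,180:430,::-1],None,fx=3,fy=3))
```

```text
17.6 [654.1 111.6 168.4] q [-0.571  0.299  0.345  2.263  3.075  0.268  1.499] F [-0.324 -0.173  1.062] 
 t [ 0.758  0.101 -0.645] tilt 49.866008373030716 az 7.604631870801288 y [ 0.138 -0.99   0.007]
```

View pics/sc10c.png

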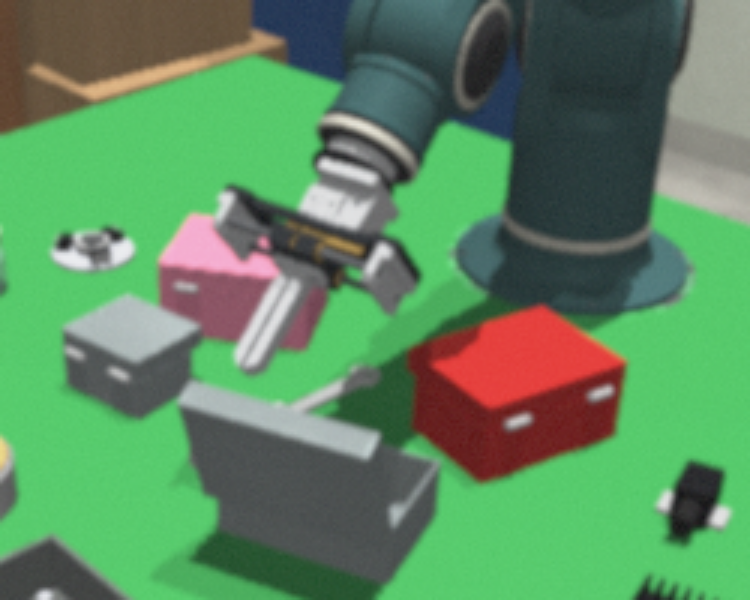

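The big lid lies open at its stop, with its top face to the rear, and the finger isn't touching it. I'll retract up and back, then check everything.

Call:
arm_command([
  [-0.01,0,0.015,0,0,0,0],
  [-0.025,-0.002,0.035,0,0,0,0],
  [-0.04,-0.004,0.06,0,0,0,0],
  [-0.06,-0.006,0.085,0,0,0,0],
  [-0.08,-0.008,0.105,0,0,0,0],
  [-0.08,-0.008,0.105,0,0,0,0],
  [-0.08,-0.008,0.105,0,0,0,0],
  [-0.08,-0.008,0.105,0,0,0,0],
])

```text
time: 18.45
position: [608.3, 97.8, 241.2]
tool_rot: [-2.805, -0.185, -1.346]
ft_force: [-0.4, -0.2, -0.2]
width: 0.6
```

Run:
```python
from h import *
s,M=st()
s,p,d,c=cap('scene','sc11')
a,pa,da,ca=load('scene0');W0=cloud(da,ca)
s,p2,d2,c2=cap('top','top11');_,p0,d0,c0=load('top0')
W=cloud(d2,c2);hsv=cv2.cvtColor(p2,cv2.COLOR_RGB2HSV);g=(hsv[...,0]>40)&(hsv[...,0]<80)&(hsv[...,1]>120)
def box(b,zl,zh):
    m=np.zeros(g.shape,bool);m[b[1]:b[3],b[0]:b[2]]=1;m&=~g
    Q=W[m];Q=Q[(Q[:,2]>zl)&(Q[:,2]<zh)];print(len(Q),cv2.minAreaRect(Q[:,:2].astype(np.float32)),np.median(Q[:,2]))
box((282,160,330,218),62,75)      # small lid
box((165,140,250,224),50,66)      # big rim
box((165,130,250,224),150,195)    # big lid top
# changes of other objects in top view
for n,b in dict(sleeve=(246,178,266,198),fly=(270,103,314,147),jar=(384,190,414,218),stator=(370,236,410,274),reg=(102,206,136,236),coil=(126,250,152,284),pink=(278,228,356,300),tray=(145,78,246,128)).items():
    print(n,np.abs(p2[b[1]:b[3],b[0]:b[2]].astype(int)-p0[b[1]:b[3],b[0]:b[2]]).mean().round(1))
cv2.imwrite('pics/topc11.png',cv2.resize(p2[80:310,90:420,::-1],None,fx=2.3,fy=2.3))
```

```text
18.45 [608.3  97.8 241.2] q [-0.42   0.059  0.133  2.321  2.264  0.19   2.349] F [-0.407 -0.249 -0.223] 
 t [ 0.776  0.073 -0.627] tilt 51.194321782413304 az 5.392337981187171 y [ 0.118 -0.993  0.029]
1074 ((557.25244140625, -146.70062255859375), (95.09309387207031, 105.8836898803711), 5.387244701385498) 66.86228275432813
566 ((599.1937255859375, 157.88116455078125), (136.8917999267578, 165.26051330566406), 18.000150680541992) 59.81991195924786
468 ((684.0786743164062, 184.648193359375), (34.88827896118164, 163.39785766601562), 16.97694969177246) 174.46525066801888
sleeve 17.0
fly 8.8
jar 8.5
stator 9.7
reg 5.7
coil 8.1
pink 9.2
tray 7.3
```

View pics/topc11.png

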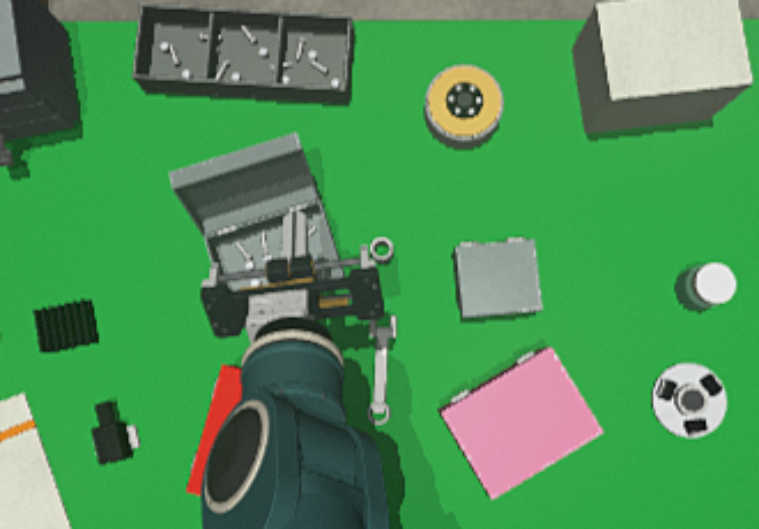

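View pics/sc11.png

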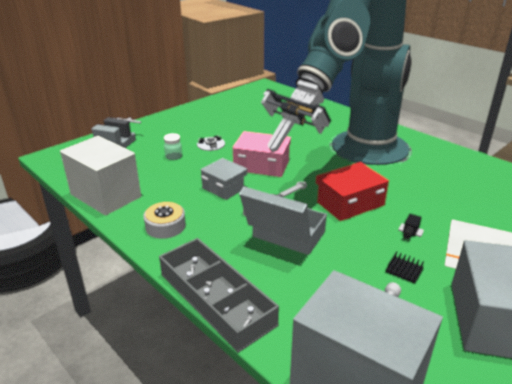

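```bash
python3 -c "
from plant import *
print(job_done())"
```

```text
the job is handed in; nothing more can be done
None
```

Both lids are where you asked, and I handed the job in at about 18.6 s of the 54 s allowed.

**What I did**
- **Small tin, first:** I pushed its lid forward from behind with the closed fingertips, past its balance point, and it fell shut.
- **Big tin, second:** I slid the tilted fingertips under the lid's front overhang, from the side clear of the red tin. I swung the lid up and over its balance point, and it fell back to its stop. Then I backed the arm off.

**What the last checks showed**
- **Small lid:** it is shut, lying flat at z≈67 mm. The 95 x 106 mm outline is where the tin's first measured position puts it.
- **Big lid:** it stands open by itself. Its highest part is at z≈174 mm, which fits the 1.9 rad stop, and the tin's yaw is still 18.0°.
- **Other parts:** the regulator, coil, jar, stator, flywheel, spanner, sleeve and the red and pink tins look unmoved. The arm hid part of the red tin in the last top view, but the scene view shows it in place.
- **Forces:** the wrist force read about 1 N in each direction at the points I checked.

**Checks that failed or disagreed**
- **Folded arm:** on the first tilted approach, joints 3 and 6 reached their limits. Turning the wrist round in free space to clear this took about 5 s.
- **Arm model:** the model I fitted for planning was off by up to 30 mm at one point. I refitted it and placed the final approach from wrist-camera depth.
- **Sleeve:** its image comparison gave the largest difference (17, against 6–10 elsewhere). It looks unmoved, so I put this down to the gripper and its shadow next to it.

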